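# Put the inlet service kit back in its station

## Task

Put the gas chromatograph's inlet service kit back in its station: lay each open-end wrench flat in the pocket of the foam cradle cut to its length, stand the green-lidded septa jar upright in the green cup, and let the flat white ferrule tin go, lid up, at the high end of the sloping dispenser so that it slides under the clear cover down to the front stop. Keep the jar upright on the way.

Things in the scene. Friction and masses are not known exactly. Their poses are not given: they have to be found in the camera images.
- wrench_a: Short steel open-end wrench, 117 mm long, loose, lying flat; shaft 10 mm wide and 5 mm thick, jaws 22 mm wide and 6 mm thick. Origin under its middle, y along its length, z up. 45 g or so
- wrench_b: Long steel open-end wrench, 141 mm long, loose, lying flat; shaft 12 mm wide and 5 mm thick, jaws 27 mm wide and 6 mm thick. Origin under its middle, y along its length, z up. 70 g or so
- septa_jar: Small white jar of septa with a green screw lid, loose, standing; 39 mm across, 47 mm high, the lid its top 13 mm (40 mm across). Origin under its centre, z up. 50 g or so
- ferrule_tin: Flat round white tin of ferrules, loose, lying lid up, without a hole; 54 mm across, 18 mm high with a rounded lid edge (the straight side ends 14 mm up). Origin under its centre, z up. 35 g or so
- short_cradle: Foam cradle for the short wrench, fixed: grey foam, 147 x 68 mm, 15 mm high. Origin under its centre, x along its length. Pocket 131 x 37 mm, its yellow floor with the wrench's dark silhouette 6 mm above the worktop; within 25 mm of the origin along x its walls are cut away down to the floor across the full width, for fingers. The wrench lies along x, either way round; the long one does not fit
- long_cradle: Foam cradle for the long wrench, fixed: grey foam, 172 x 68 mm, 15 mm high. Origin under its centre, x along its length. Pocket 156 x 42 mm, its yellow floor with the wrench's dark silhouette 6 mm above the worktop; within 25 mm of the origin along x its walls are cut away down to the floor across the full width, for fingers. The wrench lies along x, either way round
- jar_cup: Low round green cup on a 66 mm square white plate, fixed to the worktop. Origin under its centre, z up. Its bore is 51 mm wide with a flared mouth 62 mm wide; inner floor 7 mm and rim 26 mm above the worktop, so hold the jar by its upper half to keep the fingers above the rim
- tin_dispenser: Sloping tin dispenser, fixed: white sheet metal, slippery bare aluminium chute, 150 x 78 mm. Origin under its centre, x uphill. Chute 72 mm wide between walls 12 mm high; its floor rises 12 degrees (26 mm + 0.213 x above the worktop) from the front stop at x = -75 to the open end at x = +67 mm. Up to x = -18 a clear cover roofs it, top 54 mm up. A tin at the stop has its centre at x = -49
- tin_entry (a point): Point on the chute's floor at the high end of the dispenser (x = +42 mm, 35 mm above the worktop): a tin let go level with its base centre some 9 mm above this point clears the cover and slides down by itself
Things that resemble listed ones, but are neither listed nor needed, are in the scene too. What is shaped like the ferrule_tin but red is not meant.

How it is judged (in metres and radians):
At the end, for the whole second after the job is handed in: Each wrench flat on its own cradle's pocket floor (centre within 12 mm along, 13 mm across, 0.25 rad); jar upright on the cup's floor, within 11 mm of centre; tin lid up on the chute floor under the cover, centre within 11 mm of its place at the stop, 15 mm across; all at rest (x of wrench_a in the frame of short_cradle between -0.012 and 0.012 m and y of wrench_a in the frame of short_cradle between -0.013 and 0.013 m and z of wrench_a in the frame of short_cradle between 0.002 and 0.0095 m and angle between the y axis of wrench_a and the x axis of short_cradle, either way round below 0.25 rad and angle between each of wrench_a, wrench_b's own z axis and vertical below 0.1 rad and linear speed of each of wrench_a, wrench_b, septa_jar, ferrule_tin below 0.02 m/s and x of wrench_b in the frame of long_cradle between -0.012 and 0.012 m and y of wrench_b in the frame of long_cradle between -0.013 and 0.013 m and z of wrench_b in the frame of long_cradle between 0.002 and 0.0095 m and angle between the y axis of wrench_b and the x axis of long_cradle, either way round below 0.25 rad and horizontal distance between septa_jar and jar_cup below 0.011 m and z of septa_jar in the frame of jar_cup between 0.003 and 0.0105 m and angle between septa_jar's own z axis and vertical below 0.12 rad and x of ferrule_tin in the frame of tin_dispenser between -0.06 and -0.038 m and y of ferrule_tin in the frame of tin_dispenser between -0.015 and 0.015 m and z of ferrule_tin in the frame of tin_dispenser between 0.008 and 0.023 m and angle between ferrule_tin's own z axis and vertical below 0.3 rad); the robot touches nothing.
It fails at once if the septa jar is tipped over (angle between septa_jar's own z axis and vertical above 0.7 rad).
It also fails if it takes over 106 s, if anything falls off the work surface, if the arm or the gripper's body presses on something with over 40 N, if the wrist force passes 120 N, or if a joint passes its speed limit or range.

## Robot

A 7-joint arm with a two-finger parallel gripper is mounted at the origin on a cart in front of the work surface, level with it; the furniture and walls round the work are solid. World frame = base frame: x ahead of the robot, y to its left, z up, the work surface at z = 0. Lengths are in mm, angles in rad, forces in N, time in s.
With the tool pointing down it reaches from about 400 to 875 mm from the base axis. Payload 6.5 kg.
Tool frame: the origin (TCP) lies midway between the tips of the shut fingers; the grasp point (between the pads) lies robot.pinch_z behind it (robot.pinch_z is the distance from the TCP to the grasp point, in mm); z points along the fingers, x is the direction in which the jaws open and shut, and the axes are right-handed (so a half turn about z gives the same grasp; the last joint's range is limited). The gripper opens to 85 mm and grips with 20 to 120 N. Pads are 22 mm wide; open, the fingers measure 114 mm over their backs; the gripper's body (76 mm by 85 mm) begins 54 mm behind the grasp point. The pads swing forward as they close: fully open they stand 13 mm farther back than shut.
Start: joints at [-1.292, 0.536, -0.004, 1.538, 0.003, 1.067, -0.071], TCP at [219.7, 611.737, 231.29] pointing down, gripper open.
Joint ranges: [-2.7, 2.7], [-0.37, 2.16], [-1.27, 1.26], [0.24, 2.4], [-1.31, 4.45], [0.19, 1.91], [-2.76, 2.76]. Speed limits (rad/s): [2.39, 2.39, 3.14, 3.14, 3.14, 3.14, 3.14].

## Interface

Orientations are given as a unit quaternion [x, y, z, w].
In Python, from bench import robot, eyes, ticket gives the robot as it stands.
- The arm moves only by the tool jog_arm, never from a script. Its argument "deltas" is a list that holds one entry, the list of rows, each a list of 7 numbers: the closure, from 0 (fully open) to 1 (shut), then the shift along the tool's x, y, z in m, then the turn, a rotation vector about the tool's x, y, z in rad. A call has 1 to 5 rows; each row shifts and turns the commanded pose from where the row before left it, along the tool's axes as they then stand; what a row does not reach is not made up. A row lasts 1/12 s, in which the tool goes at most 41.7 mm and 7.16 degrees, less where a joint would pass 70% of its speed; a pose out of reach is approached as far as the arm can. A call with a gripper value outside its range is refused whole. The fingers move at their own pace and stop on an object; the grip force is fixed at half the most. Time passes only in rows, so rows that do not move let the fingers close. It gives the time, the measured TCP pose, the force and the opening at its end, in the units of the state.
- robot.get_state(): the state, without advancing time (a new reading comes with each control period).
- eyes.get_image(name): name is "scene" or "side" or "wrist"; returns a dict with "color" (384x512x3 uint8, red, green, blue), "fx", "fy", "cx", "cy" (pixels), "R" (3x3) and "t" (3): a world point X has camera coordinates R X + t. Camera axes: x right, y down, z forward; pixel columns grow to the right and rows downward; lengths in mm; the calibration is good to about 2 mm. A picture is of the moment at which its call begins. There is no depth.
- ticket.sign_off(): hands the job in, once; it reports no verdict.
The state is a dict: "time": time; "q": joint angles; "dq": joint speeds; "tau": joint torques, N m; "tcp_pos": TCP position; "tcp_rot": TCP orientation; "force": force on the tool from outside, world axes, zero at the start; "torque": the same for the moment, N m; "finger_gap": finger opening in mm.
Only numpy, scipy, OpenCV 4.12 (cv2) and the standard library are available. Lean on these libraries where they do the work, as an engineer would, in place of code of your own. Each camera call takes 0.05 s, during which the arm holds its last target.

## Working session

There is one attempt and no reset: what is moved stays moved. The work goes in short steps, Python scripts to look and compute and a tool call to move; the robot and the scene stay as the last step left them, time stands still between calls to the robot, and variables do not carry over. Pictures are saved under pics/ and viewed, and the job is handed in when it is done.

Besides the shell and the picture viewer there is one more tool, called after "Call:" as a command line: name --argument value ..., lists and objects as JSON in quotes. jog_arm: Moves the arm, as the interface text tells. Its arguments: {"type":"object","properties":{"deltas":{"type":"array"}},"required":["deltas"]}

```bash
ls -la; mkdir -p pics
python3 - <<'E'
from bench import robot, eyes, ticket
import cv2, numpy as np
s=robot.get_state(); print(s); print(robot.pinch_z)
for n in ["scene","side","wrist"]:
    im=eyes.get_image(n)
    cv2.imwrite(f"pics/{n}0.png",im["color"][:,:,::-1])
    np.save(f"pics/{n}0.npy",im,allow_pickle=True)
    print(n,im["fx"],im["cx"],im["cy"],np.round(im["R"],3).tolist(),np.round(im["t"],1).tolist(), np.round(-im["R"].T@im["t"]))
E
```

```text
total 12
drwxr-xr-x  3 agent agent 4096 Dec  7 16:22 .
drwxr-xr-x 23 root  root  4096 Dec  7 16:22 ..
drwxr-xr-x  2 agent agent 4096 Dec  7 16:22 pics
{'time': 0.0, 'q': array([-1.29221643,  0.5371978 , -0.00445946,  1.53891577,  0.00259511,
        1.06730492, -0.07122792]), 'dq': array([ 7.92012703e-04, -1.59235389e-05, -4.37251555e-04, -2.79171084e-04,
        9.04176198e-04,  1.96932198e-03,  5.28260714e-05]), 'tau': array([ 1.83204529e-04, -5.83396518e+01,  1.04868293e+00, -2.59107131e+01,
        1.23061994e-02,  9.46087675e-03,  9.70136057e-06]), 'tcp_pos': array([219.47500165, 611.12139041, 230.37578223]), 'tcp_rot': array([ 8.17903501e-01,  5.75354704e-01, -7.08708508e-04,  5.70857202e-04]), 'force': array([-0.54923293,  0.24764216, -0.56510628]), 'torque': array([ 0.05831782, -0.02864235, -0.0243839 ]), 'finger_gap': 85.07195570593016}
18.700000000000003
scene 363.97753778781845 259.9321552846249 190.58699346499773 [[0.524, -0.851, 0.018], [-0.46, -0.301, -0.835], [0.717, 0.43, -0.549]] [-252.9, 347.4, 525.0] [ -84. -336.  583.]
side 412.06452915556207 257.0598378083424 197.91813329672195 [[0.806, -0.592, -0.002], [-0.266, -0.358, -0.895], [0.529, 0.722, -0.446]] [-434.8, 254.3, 612.9] [  94. -609.  500.]
wrist 298.3945126691399 253.75092755615916 193.87281955821166 [[0.337, 0.942, -0.003], [0.895, -0.319, 0.311], [0.292, -0.107, -0.95]] [-648.5, -41.4, 381.2] [144. 638. 373.]
```

View pics/scene0.png

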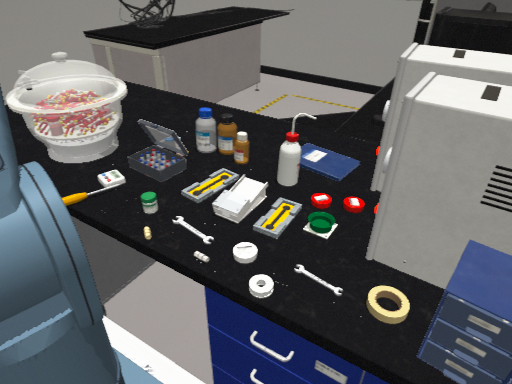

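View pics/side0.png

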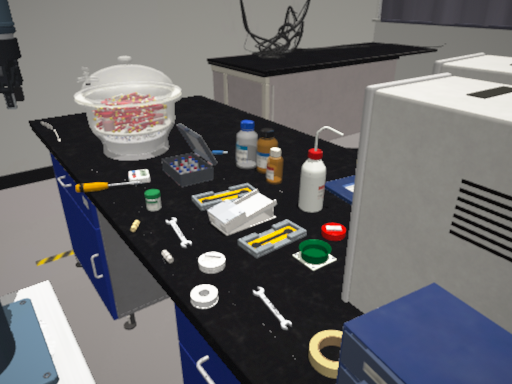

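View pics/wrist0.png

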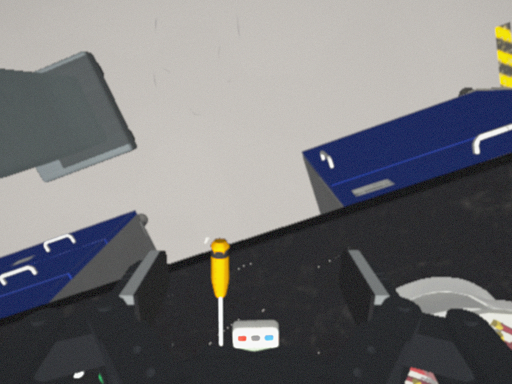

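The scene shows the green jar (150,203), wrenches at (193,230) and (318,279), cradles at (211,185) and (278,217), the dispenser at (240,198) and the cup at (321,222). The white discs are at (245,252), which has no visible hole, and (261,286), which looks like it has one. The red discs aren't wanted. I'll enlarge to confirm.

Run:
```python
import cv2
a=cv2.imread("pics/scene0.png")[155:310,125:355]; cv2.imwrite("pics/sc_crop.png",cv2.resize(a,None,fx=3.4,fy=3.4,interpolation=cv2.INTER_CUBIC))
a=cv2.imread("pics/side0.png")[175:340,120:350]; cv2.imwrite("pics/sd_crop.png",cv2.resize(a,None,fx=3.4,fy=3.4,interpolation=cv2.INTER_CUBIC))
```

```text
(no output)
```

View pics/sc_crop.png

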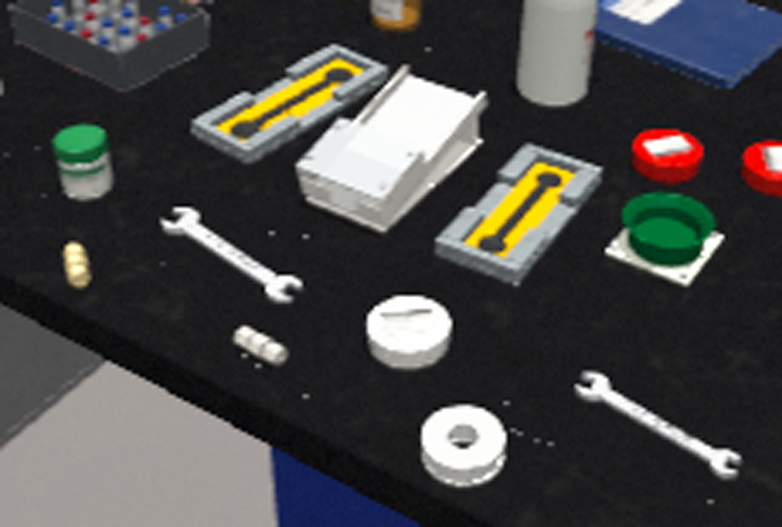

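View pics/sd_crop.png

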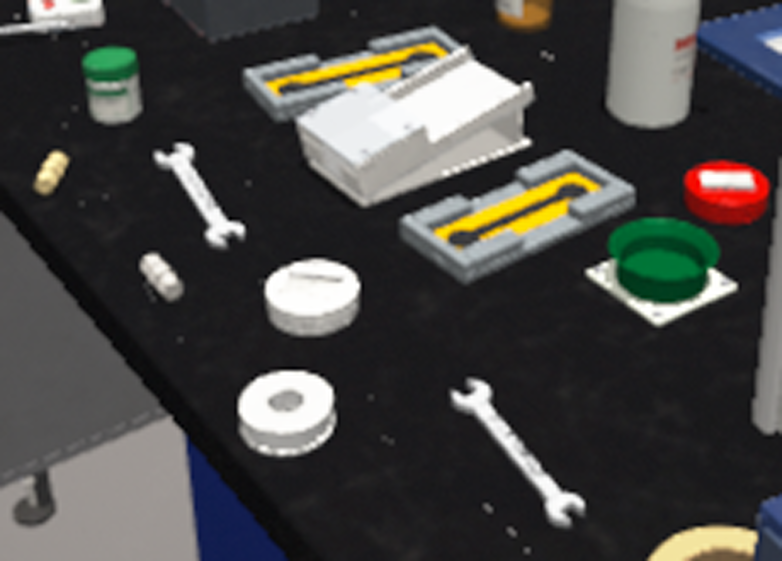

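The crops confirm it. The tin at (245,252) has a solid lid, and the disc at (261,286) is a ring with a hole, so it's a decoy. The red ones are out. Next I'll measure from both views.

```bash
cat > h.py <<'E'
import numpy as np, cv2
def load(f): return np.load(f,allow_pickle=True).item()
def grab(n,tag):
    from bench import eyes
    im=eyes.get_image(n); np.save(f"pics/{tag}.npy",im,allow_pickle=True); cv2.imwrite(f"pics/{tag}.png",im["color"][:,:,::-1]); return im
def ray(im,p):
    d=im["R"].T@np.array([(p[0]-im["cx"])/im["fx"],(p[1]-im["cy"])/im["fy"],1.]); return -im["R"].T@im["t"], d/np.linalg.norm(d)
def plane(im,p,z):
    o,d=ray(im,p); return o+d*(z-o[2])/d[2]
def tri(*obs):
    A=np.zeros((3,3));b=np.zeros(3)
    rs=[ray(i,p) for i,p in obs]
    for o,d in rs:
        M=np.eye(3)-np.outer(d,d);A+=M;b+=M@o
    X=np.linalg.solve(A,b); return X, max(np.linalg.norm((np.eye(3)-np.outer(d,d))@(X-o)) for o,d in rs)
def proj(im,X):
    c=im["R"]@np.asarray(X,float)+im["t"]; return np.array([im["fx"]*c[0]/c[2]+im["cx"],im["fy"]*c[1]/c[2]+im["cy"]])
def blobs(im,lo,hi,minA=30,roi=None):
    hsv=cv2.cvtColor(im["color"],cv2.COLOR_RGB2HSV); m=cv2.inRange(hsv,lo,hi)
    if roi: 
        k=np.zeros_like(m);k[roi[1]:roi[3],roi[0]:roi[2]]=255;m&=k
    n,l,st,c=cv2.connectedComponentsWithStats(m)
    return [(st[i],c[i],(l==i).astype(np.uint8)) for i in range(1,n) if st[i][4]>=minA]
E
python3 - <<'E'
from h import *
for n in ["scene","side"]:
    im=load(f"pics/{n}0.npy")
    roi=(120,150,380,345)
    for nm,lo,hi in [("yellow",(22,150,120),(32,255,255)),("green",(60,100,30),(85,255,255)),("white",(0,0,110),(180,50,255))]:
        for st,c,m in blobs(im,lo,hi,40,roi):
            r=cv2.minAreaRect(cv2.findContours(m,cv2.RETR_EXTERNAL,cv2.CHAIN_APPROX_NONE)[0][0])
            print(n,nm,st,np.round(c,1),np.round(cv2.boxPoints(r)).astype(int).tolist(),np.round(plane(im,c,6)))
E
```

```text
scene yellow [189 172  43  22 142] [209.2 182.2] [[187, 188], [229, 170], [231, 175], [190, 194]] [625. 266.   6.]
scene yellow [202 179  23  14  74] [213.8 185.4] [[201, 191], [224, 178], [225, 181], [203, 194]] [618. 243.   6.]
scene yellow [262 203  32  28 265] [277.9 215.7] [[262, 226], [285, 199], [295, 207], [271, 234]] [593.  13.   6.]
scene green [140 191  17  12 162] [148.1 196.7] [[140, 191], [156, 191], [156, 202], [140, 202]] [472. 360.   6.]
scene green [308 211  28  22 466] [320.9 221.2] [[308, 211], [335, 211], [335, 232], [308, 232]] [633. -91.   6.]
scene white [147 151  23  19 163] [156.9 161.1] [[143, 159], [153, 147], [170, 163], [160, 175]] [634. 488.   6.]
scene white [278 150  24  36 702] [288.4 166.7] [[276, 184], [280, 148], [301, 150], [297, 186]] [839. 112.   6.]
scene white [304 150  23  12 151] [315.2 155.6] [[304, 157], [322, 146], [327, 154], [309, 165]] [957.  72.   6.]
scene white [371 151   9  40 196] [376.4 176. ] [[371, 151], [379, 151], [379, 190], [371, 190]] [ 938. -145.    6.]
scene white [234 152  10   9  62] [238.6 156.1] [[233, 159], [234, 1
[... 4393 characters left out ...]
   8.   6.]
side white [161 249  12  14  94] [166.9 255.5] [[160, 253], [164, 248], [175, 259], [170, 263]] [367.  85.   6.]
side white [198 251  28  23 513] [211.4 261.8] [[198, 251], [225, 251], [225, 273], [198, 273]] [431.  10.   6.]
side white [292 251  45  20 247] [314.1 261. ] [[291, 268], [292, 250], [336, 255], [335, 272]] [ 602. -113.    6.]
side white [190 284  29  25 597] [204.  295.9] [[190, 284], [218, 284], [218, 308], [190, 308]] [365. -74.   6.]
side white [253 286  39  44 322] [272.  307.5] [[252, 291], [260, 284], [293, 323], [285, 330]] [ 446. -172.    6.]
side white [ 120  297   59   48 2037] [151.6 325.5] [[120, 344], [120, 297], [178, 297], [178, 344]] [258. -87.   6.]
```

```bash
cat >> h.py <<'E'
from scipy.spatial.transform import Rotation as Rn
def plan(target,yaw=None,rows=None):
    """yaw: world angle of tool x axis (mod pi handled to nearest). prints tool-frame total shift / turn"""
    from bench import robot
    s=robot.get_state(); R=Rn.from_quat(s["tcp_rot"]).as_matrix()
    d=R.T@(np.asarray(target,float)-s["tcp_pos"])
    cy=np.arctan2(R[1,0],R[0,0])
    print("t",round(s["time"],2),"tcp",np.round(s["tcp_pos"],1),"yaw",round(cy,3),"tilt",np.round(R[:,2],3),"gap",round(s["finger_gap"],1),"q7",round(s["q"][6],2))
    rv=np.zeros(3)
    if yaw is not None:
        dy=(yaw-cy+np.pi/2)%np.pi-np.pi/2
        Rt=Rn.from_euler('z',cy+dy).as_matrix()@np.diag([1.,-1,-1])
        rv=Rn.from_matrix(R.T@Rt).as_rotvec()
    n=max(np.ceil(np.linalg.norm(d)/41),np.ceil(np.linalg.norm(rv)/0.124),1) if rows is None else rows
    print("total tool shift m",np.round(d/1000,4),"turn",np.round(rv,4),"rows",n)
    # per-row straight world line with rotation: first rotate only numbers
    for k in range(int(n)):
        Rk=R@Rn.from_rotvec(rv*k/n).as_matrix()
        print("  row",k,np.round(Rk.T@(R@d)/n/1000,4),np.round(rv/n,4))
E
python3 - <<'E'
from h import *
from bench import robot
s=robot.get_state();R=Rn.from_quat(s["tcp_rot"]).as_matrix()
im=load("pics/wrist0.npy")
c=-im["R"].T@im["t"]; print("cam in tool",R.T@(c-s["tcp_pos"]),"cam axes in tool (rows)\n",im["R"]@R)
for n in ["scene","side"]:
    im=load(f"pics/{n}0.npy")
    for c0 in [(192,229),(318,279)] if n=="scene" else [(178,231),(272,307)]:
        roi=(c0[0]-30,c0[1]-28,c0[0]+30,c0[1]+28)
        for st,c,m in blobs(im,(0,0,100),(180,60,255),200,roi):
            if abs(c-c0).max()>5: continue
            ys,xs=np.nonzero(m); P=np.array([plane(im,(x,y),5)[:2] for x,y in zip(xs,ys)])
            mu=P.mean(0);u=np.linalg.svd(P-mu,full_matrices=False)[2][0]; a=(P-mu)@u
            ctr=mu+u*(a.max()+a.min())/2
            print(n,c0,"len",a.max()-a.min(),"ctr",ctr,"ang",np.arctan2(u[1],u[0]))
S=load("pics/scene0.npy");D=load("pics/side0.npy")
# lid top ellipses: jar: extreme; tin
print("jar lid blob ctr", tri((S,(148.1+.0,196.7)),(D,(151.8,193.2))))
print("tin blob ctr", tri((S,(244.8,251.9)),(D,(211.4,261.8))))
print("cup", tri((S,(320.9,221.2)),(D,(314.6,250.3))))
print("jar bottom-ish",plane(S,(150.5,213.5),0),plane(D,(153.8,210),0))
E
```

```text
cam in tool [  -0.24105345  -80.09972584 -142.72276855] cam axes in tool (rows)
 [[ 9.99998189e-01 -1.25193401e-03  1.43337552e-03]
 [ 1.63572178e-03  9.50379632e-01 -3.11088217e-01]
 [-9.72788981e-04  3.11089998e-01  9.50379959e-01]]
scene (192, 229) len 142.86950423525866 ctr [430.94098844 166.11681815] ang -1.7451101860378746
scene (318, 279) len 116.68518462595904 ctr [ 447.09920633 -164.84303504] ang 1.4183906397586068
side (178, 231) len 144.73641854615352 ctr [431.1679093  163.05604188] ang -1.7460756960667894
side (272, 307) len 119.60956954420504 ctr [ 447.20347634 -166.88571936] ang 1.4146125015050646
jar lid blob ctr (array([438.82493005, 318.70251706,  39.97086641]), np.float64(0.27014172469398573))
tin blob ctr (array([430.463825  ,   9.06615586,   6.99838318]), np.float64(0.5100641184649576))
cup (array([619.06061299, -95.92149485,  16.62305132]), np.float64(0.5520050452387713))
jar bottom-ish [425.07529363 303.95141104   0.        ] [432.13852314 302.31192928   0.        ]
```

Left wrench at (192,229) measures 143 mm, so it's wrench_b. The right one at (318,279) measures 118 mm, so it's wrench_a. I'll move above the left half for a wrist view.

```bash
python3 -c "
from h import *
plan([480,180,320],1.571)"
```

```text
t 0.15 tcp [219.6 611.3 230.6] yaw 1.226 tilt [-0.    -0.001 -1.   ] gap 85.4 q7 -0.07
total tool shift m [-0.318   0.3909 -0.0889] turn [-1.00e-04  1.30e-03 -3.45e-01] rows 13.0
  row 0 [-0.0245  0.0301 -0.0068] [-0.      0.0001 -0.0265]
  row 1 [-0.0252  0.0294 -0.0068] [-0.      0.0001 -0.0265]
  row 2 [-0.026   0.0287 -0.0068] [-0.      0.0001 -0.0265]
  row 3 [-0.0268  0.028  -0.0068] [-0.      0.0001 -0.0265]
  row 4 [-0.0275  0.0273 -0.0068] [-0.      0.0001 -0.0265]
  row 5 [-0.0282  0.0266 -0.0069] [-0.      0.0001 -0.0265]
  row 6 [-0.0289  0.0258 -0.0069] [-0.      0.0001 -0.0265]
  row 7 [-0.0296  0.025  -0.0069] [-0.      0.0001 -0.0265]
  row 8 [-0.0302  0.0242 -0.0069] [-0.      0.0001 -0.0265]
  row 9 [-0.0309  0.0234 -0.0069] [-0.      0.0001 -0.0265]
  row 10 [-0.0315  0.0226 -0.0069] [-0.      0.0001 -0.0265]
  row 11 [-0.0321  0.0218 -0.0069] [-0.      0.0001 -0.0265]
  row 12 [-0.0326  0.0209 -0.0069] [-0.      0.0001 -0.0265]
```

Call:
jog_arm --deltas '[[[0,-0.025,0.029,-0.012,0,0,-0.0265],[0,-0.025,0.029,-0.012,0,0,-0.0265],[0,-0.026,0.029,-0.012,0,0,-0.0265],[0,-0.027,0.028,-0.012,0,0,-0.0265],[0,-0.0275,0.027,-0.012,0,0,-0.0265]]]'

```text
time: 0.57
tcp_pos: [318.9, 443.9, 291.5]
tcp_rot: [0.778, 0.629, -0.0, 0.0]
force: [1.1, 0.2, -0.7]
finger_gap: 85.5
```

Call:
jog_arm --deltas '[[[0,-0.028,0.026,-0.007,0,0,-0.0265],[0,-0.029,0.026,-0.007,0,0,-0.0265],[0,-0.0296,0.025,-0.007,0,0,-0.0265],[0,-0.03,0.024,-0.007,0,0,-0.0265],[0,-0.031,0.023,0,0,0,-0.0265]]]'

```text
time: 0.98
tcp_pos: [418.5, 278.9, 320.6]
tcp_rot: [0.734, 0.679, 0.001, -0.0]
force: [1.0, -0.3, 0.3]
finger_gap: 85.4
```

Call:
jog_arm --deltas '[[[0,-0.0315,0.022,0,0,0,-0.0265],[0,-0.032,0.022,0,0,0,-0.0265],[0,-0.032,0.021,0,0,0,-0.0265],[0,0,0,0,0,0,0]]]'

```text
time: 1.32
tcp_pos: [480.8, 173.1, 319.5]
tcp_rot: [0.711, 0.703, -0.001, 0.002]
force: [0.3, -1.0, 0.1]
finger_gap: 85.3
```

```bash
python3 -c "
from h import *
plan([480,180,320],1.571,1)
im=grab('wrist','w1'); print(-im['R'].T@im['t'])"
```

```text
t 1.32 tcp [480.8 173.1 319.5] yaw 1.56 tilt [ 0.002 -0.004 -1.   ] gap 85.3 q7 1.16
total tool shift m [ 0.0069 -0.0009 -0.0006] turn [ 0.0022  0.0036 -0.0105] rows 1
  row 0 [ 0.0069 -0.0009 -0.0006] [ 0.0022  0.0036 -0.0105]
[400.39139682 174.28516909 462.12956255]
```

View pics/w1.png

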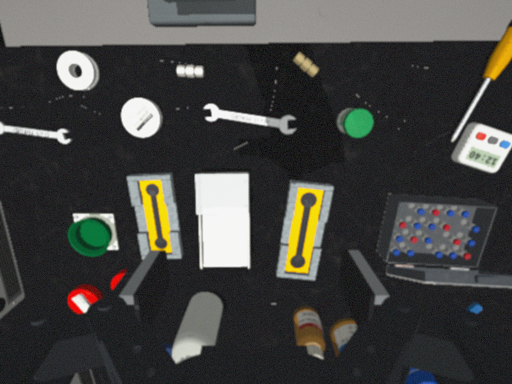

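```bash
cat > meas.py <<'E'
from h import *
import sys
def sil(im,roi,z=6):
    hsv=cv2.cvtColor(im["color"],cv2.COLOR_RGB2HSV); m=cv2.inRange(hsv,(20,110,80),(35,255,255))
    k=np.zeros_like(m);k[roi[1]:roi[3],roi[0]:roi[2]]=255;m&=k
    pts=cv2.findNonZero(m); hull=cv2.convexHull(pts); f=np.zeros_like(m); cv2.fillConvexPoly(f,hull,255)
    v=hsv[:,:,2]
    d=((f>0)&(m==0)&(v<110)).astype(np.uint8)
    n,l,st,c=cv2.connectedComponentsWithStats(d); i=1+np.argmax(st[1:,4]); ys,xs=np.nonzero(l==i)
    def met(xs,ys):
        P=np.array([plane(im,(x,y),z)[:2] for x,y in zip(xs,ys)]);mu=P.mean(0);u=np.linalg.svd(P-mu,full_matrices=False)[2][0]
        if u[0]<0:u=-u
        a=(P-mu)@u;w=(P-mu)@[-u[1],u[0]]
        return np.round(mu+u*(a.max()+a.min())/2+np.array([-u[1],u[0]])*(w.max()+w.min())/2,1),"L",round(np.ptp(a),1),"W",round(np.ptp(w),1),"ang",round(np.arctan2(u[1],u[0]),3)
    print("silhouette",met(xs,ys)); h=hull[:,0]; ys,xs=np.nonzero(f);print("pocket",met(xs,ys))
def wrench(im,roi,z=5,lo=(0,0,100)):
    for st,c,m in blobs(im,lo,(180,60,255),200,roi):
        ys,xs=np.nonzero(m); P=np.array([plane(im,(x,y),z)[:2] for x,y in zip(xs,ys)])
        mu=P.mean(0);u=np.linalg.svd(P-mu,full_matrices=False)[2][0]; a=(P-mu)@u
        if u[0]<0:u=-u
        print("wrench len",round(np.ptp(a),1),"ctr",np.round(mu+u*(a.max()+a.min())/2,1),"ang",round(np.arctan2(u[1],u[0]),3),"px",np.round(c))
E
python3 - <<'E'
from meas import *
W=load("pics/w1.npy"); S=load("pics/scene0.npy"); D=load("pics/side0.npy")
sil(W,(130,170,185,260)); sil(W,(280,175,335,285)); sil(S,(255,195,300,240));sil(S,(182,165,236,200)); sil(D,(240,220,300,255))
wrench(W,(195,95,305,140)); wrench(W,(0,110,80,150))
for nm,lo,hi in [("green",(55,100,30),(90,255,255)),("white",(0,0,140),(180,40,255))]:
    for st,c,m in blobs(W,lo,hi,150,(20,40,400,290)): print(nm,st,np.round(c,1))
E
```

```text
silhouette (array([589.8,   9.5]), 'L', np.float64(111.1), 'W', np.float64(16.8), 'ang', np.float64(0.039))
pocket (array([590.7,   9. ]), 'L', np.float64(130.1), 'W', np.float64(40.2), 'ang', np.float64(0.048))
silhouette (array([617.1, 252.1]), 'L', np.float64(135.4), 'W', np.float64(22.1), 'ang', np.float64(-0.12))
pocket (array([619.2, 252.3]), 'L', np.float64(157.2), 'W', np.float64(45.2), 'ang', np.float64(-0.118))
silhouette (array([589.4,  10.8]), 'L', np.float64(110.6), 'W', np.float64(17.1), 'ang', np.float64(0.029))
pocket (array([594.9,  11.8]), 'L', np.float64(125.0), 'W', np.float64(40.9), 'ang', np.float64(0.028))
silhouette (array([617.7, 253.4]), 'L', np.float64(132.6), 'W', np.float64(22.0), 'ang', np.float64(-0.12))
pocket (array([624. , 254.3]), 'L', np.float64(152.1), 'W', np.float64(48.1), 'ang', np.float64(-0.107))
silhouette (array([587.9,   8.6]), 'L', np.float64(112.2), 'W', np.float64(13.9), 'ang', np.float64(0.039))
pocket (array([594.1,   9.8]), 'L', np.float64(126.7), 'W', np.float64(41.8), 'ang', np.float64(0.036))
wrench len 140.1 ctr [431.8 162.1] ang 1.399 px [248. 118.]
wrench len 105.2 ctr [ 450.7 -154.2] ang 1.422 px [ 37. 132.]
green [343 108  31  31 754] [358.4 122.8]
green [  67  219   44   39 1338] [ 89.  237.1]
white [  20   40  380    5 1204] [164.3  41.4]
white [  57   51   41   39 1134] [76.6 70.1]
white [176  65  27  12 269] [189.6  70.6]
white [ 121   98   40   40 1224] [140.2 117.1]
white [204 104  91  30 841] [247.6 118. ]
white [ 20 127  51  17 368] [ 46.7 133.8]
white [ 195  173   55   96 4886] [223.1 219.1]
white [ 127  175   52   57 1059] [152.4 199.8]
white [281 183  52  64 983] [306.8 210.3]
white [ 73 213  46  37 426] [101.5 225.3]
white [167 232  14  27 230] [174.5 245.9]
white [138 234  11  25 187] [143.1 244.6]
white [277 246  44  34 524] [297.8 264.7]
```

Run:
```python
from meas import *
W=load("pics/w1.npy"); S=load("pics/scene0.npy"); D=load("pics/side0.npy")
print("jar",tri((S,(148.1,196.7)),(D,(151.8,193.2)),(W,(358.4,122.8))), plane(W,(358.4,122.8),44))
print("tin",tri((S,(244.8,251.9)),(D,(211.4,261.8)),(W,(140.2,117.1))), plane(W,(140.2,117.1),12))
# cup: base plate corners white
for im,roi in [(W,(65,205,125,262)),(S,(296,205,345,245)),(D,(285,235,345,275))]:
    for lo,hi in [((55,100,30),(90,255,255)),((0,0,140),(180,40,255))]:
        for st,c,m in blobs(im,lo,hi,100,roi):
            p=cv2.findContours(m,cv2.RETR_EXTERNAL,cv2.CHAIN_APPROX_NONE)[0][0]
            print(st,c,cv2.fitEllipse(p),cv2.approxPolyDP(cv2.convexHull(p),3,True)[:,0].tolist())
for n,r in [("w1",(55,165,345,295)),("scene0",(180,160,345,245)),("side0",(185,175,345,275))]:
    a=cv2.imread(f"pics/{n}.png")[r[1]:r[3],r[0]:r[2]]; cv2.imwrite(f"pics/{n}_c2.png",cv2.resize(a,None,fx=4 if n!="w1" else 2.7,fy=4 if n!="w1" else 2.7,interpolation=cv2.INTER_CUBIC))
```

```text
jar (array([437.32539747, 316.01409615,  41.58973155]), np.float64(0.6767652268873331)) [436.99104349 314.97343264  44.        ]
tin (array([428.26536347,   5.77676961,  10.34404778]), np.float64(1.5086101475079368)) [428.81714628   5.40889448  12.        ]
[  67  219   44   39 1338] [ 89.04484305 237.08669656] ((89.05223846435547, 237.10682678222656), (37.88109588623047, 43.5389518737793), 100.37518310546875) [[100, 220], [110, 231], [104, 253], [89, 257], [73, 249], [67, 236], [72, 222]]
[ 73 213  46  37 426] [101.48356808 225.28169014] ((90.62091064453125, 235.33880615234375), (45.45893478393555, 52.25720977783203), 83.4231948852539) [[73, 214], [112, 214], [118, 248], [107, 249], [74, 221]]
[308 211  28  22 466] [320.88412017 221.17167382] ((320.972900390625, 221.24203491210938), (21.215023040771484, 26.504064559936523), 99.70838165283203) [[332, 215], [335, 222], [326, 232], [315, 231], [308, 221], [309, 214], [315, 211]]
[303 223  35  16 152] [320.20394737 230.55263158] ((320.50250244140625, 225.96580505371094), (19.0538272857666, 29.575204849243164), 96.21810150146484) [[337, 224], [327, 238], [303, 229], [308, 223]]
[298 239  34  25 644] [314.57919255 250.29503106] ((314.5216979980469, 250.3656463623047), (24.4139461517334, 32.02146530151367), 96.30293273925781) [[330, 245], [330, 253], [318, 263], [306, 261], [298, 248], [307, 239], [319, 239]]
[293 252  44  19 227] [314.44052863 261.1277533 ] ((314.1937561035156, 256.27899169921875), (21.377073287963867, 36.07577896118164), 96.59446716308594) [[293, 254], [330, 254], [336, 259], [313, 270]]
```

View pics/w1_c2.png

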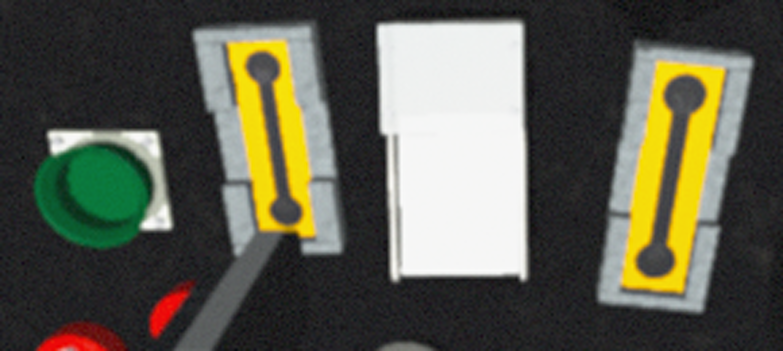

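View pics/scene0_c2.png

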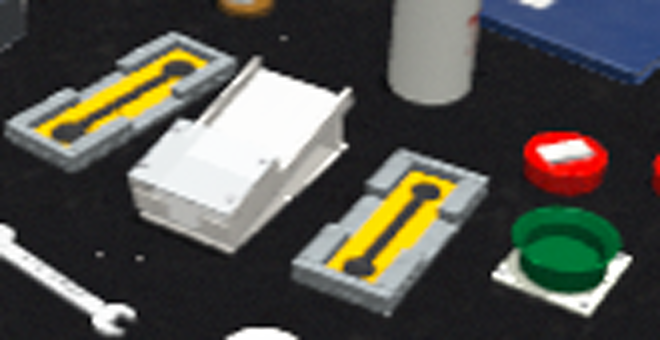

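View pics/side0_c2.png

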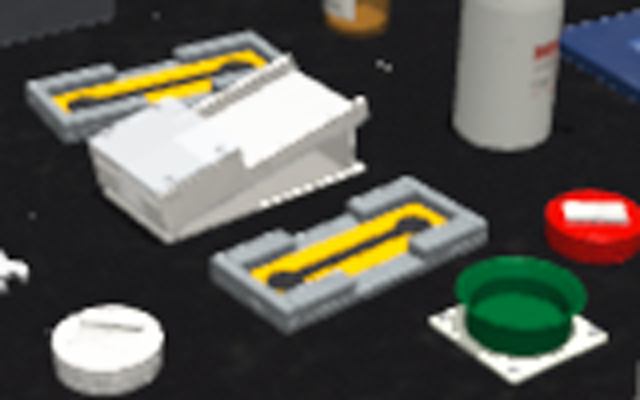

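Run:
```python
from meas import *
W=load("pics/w1.npy"); S=load("pics/scene0.npy"); D=load("pics/side0.npy")
q=[plane(W,p,2) for p in [(73.5,214.3),(113.1,214.3),(118,249.4)]]; print("plate",np.round(q,1),(q[0]+q[2])/2)
# rim ellipse center tri
print("rim z=26 W", plane(W,(55+97/2.7,165+194/2.7),26))
# plate corners scene/side crop
s=[(180+x/4,160+y/4) for x,y in [(492,277),(582,316),(633,257)]]; d=[(185+x/4,175+y/4) for x,y in [(430,320),(515,383),(607,337)]]
qs=[plane(S,p,2) for p in s];qd=[plane(D,p,2) for p in d]
print("S",np.round(qs,1),(qs[0]+qs[2])/2);print("D",np.round(qd,1),(qd[0]+qd[2])/2)
for a,b in zip(s,d): print(tri((S,a),(D,b)))
# dispenser: W low edge corners, uphill end corners
c=lambda x,y:(55+x/2.7,165+y/2.7)
pts={"cov_lo_l":c(379,22),"cov_lo_r":c(524,20),"wall_hi_l":c(396,280),"wall_hi_r":c(524,279)}
for k,p in pts.items(): print(k,np.round(p,1),[np.round(plane(W,p,z),1) for z in (26,43,54)])
s2={"cov_lo_l":(130,178),"cov_lo_r":(238,217),"hi_l":(260,58),"hi_r":(352,92)}; d2={"cov_lo_l":(92,148),"cov_lo_r":(170,206),"hi_l":(290,57),"hi_r":(364,102)}
for k in s2:
    print(k,tri((S,(180+s2[k][0]/4,160+s2[k][1]/4)),(D,(185+d2[k][0]/4,175+d2[k][1]/4)),))
```

```text
plate [[ 585.5 -129.8    2. ]
 [ 585.9  -63.7    2. ]
 [ 651.5  -65.5    2. ]] [618.46752024 -97.65751066   2.        ]
rim z=26 W [615.30940431 -93.47650239  26.        ]
S [[ 583.2  -64.8    2. ]
 [ 579.4 -127.2    2. ]
 [ 650.7 -132.1    2. ]] [616.97657388 -98.4469943    2.        ]
D [[ 584.2  -66.2    2. ]
 [ 582.2 -133.4    2. ]
 [ 648.2 -132.8    2. ]] [616.163352   -99.47503813   2.        ]
(array([586.517222  , -63.46585387,  -0.63105495]), np.float64(0.17596950451162371))
(array([ 592.61214087, -123.1025311 ,   -9.09243859]), np.float64(0.3444923113751917))
(array([ 648.63673772, -132.672569  ,    2.63429659]), np.float64(0.8040862301688554))
cov_lo_l [195.4 173.1] [array([510.5,  83.4,  26. ]), array([506.2,  86.9,  43. ]), array([503.4,  89.2,  54. ])]
cov_lo_r [249.1 172.4] [array([510. , 164.2,  26. ]), array([505.7, 164.6,  43. ]), array([503. , 164.9,  54. ])]
wall_hi_l [201.7 268.7] [array([675.6,  82.3,  26. ]), array([664.9,  85.9,  43. ]), array([658. ,  88.2,  54. ])]
wall_hi_r [249.1 268.3] [array([675.4, 161.9,  26. ]), array([664.7, 162.4,  43. ]), array([657.8, 162.7,  54. ])]
cov_lo_l (array([516.12929355, 167.43856584,  26.78324604]), np.float64(0.9372903476846641))
cov_lo_r (array([519.2607397 ,  84.44701429,  25.64367186]), np.float64(2.0814959450036605))
hi_l (array([659.06158273, 160.21998298,  49.66242659]), np.float64(0.5821588667861469))
hi_r (array([657.79259018,  83.07438088,  48.74415668]), np.float64(0.19361051113229338))
```

```bash
python3 -c "
from h import *
plan([431.5,163.5,70],-0.174+1e-6,14)" | head -3
python3 - <<'E'
from h import *
from bench import robot
R=Rn.from_quat(robot.get_state()["tcp_rot"]).as_matrix()
print(R)
E
```

```text
t 1.37 tcp [478.9 177.  319.3] yaw 1.563 tilt [ 0.001 -0.002 -1.   ] gap 85.3 q7 1.16
total tool shift m [-0.0135 -0.0475  0.2493] turn [-6.0000e-04  1.8000e-03 -1.4051e+00] rows 14
  row 0 [-0.001  -0.0034  0.0178] [-0.000e+00  1.000e-04 -1.004e-01]
[[ 8.26101530e-03  9.99965703e-01  5.91027343e-04]
 [ 9.99964594e-01 -8.26005642e-03 -1.60684767e-03]
 [-1.60191064e-03  6.04280610e-04 -9.99998534e-01]]
```

Call:
jog_arm --deltas '[[[0,-0.007,-0.024,0.018,0,0,0],[0,-0.0065,-0.0235,0.018,0,0,0],[0,0,0,0.018,0,0,0.124],[0,0,0,0.018,0,0,0.124],[0,0,0,0.018,0,0,0.124]]]'

```text
time: 1.78
tcp_pos: [428.7, 169.0, 228.6]
tcp_rot: [0.827, 0.562, 0.0, -0.0]
force: [-0.3, 0.7, 0.2]
finger_gap: 85.6
```

Call:
jog_arm --deltas '[[[0,0,0,0.018,0,0,0.124],[0,0,0,0.018,0,0,0.124],[0,0,0,0.018,0,0,0.124],[0,0,0,0.018,0,0,0.124],[0,0,0,0.018,0,0,0.124]]]'

```text
time: 2.2
tcp_pos: [429.0, 169.1, 138.4]
tcp_rot: [0.959, 0.283, -0.0, -0.0]
force: [-0.3, 0.7, -0.1]
finger_gap: 85.2
```

Call:
jog_arm --deltas '[[[0,0,0,0.018,0,0,0.124],[0,0,0,0.018,0,0,0.124],[0,0,0,0.018,0,0,0.124],[0,0,0,0.015,0,0,0.124],[0,0,0,0,0,0,0.124]]]'

```text
time: 2.62
tcp_pos: [427.4, 168.4, 67.8]
tcp_rot: [1.0, -0.023, -0.002, 0.001]
force: [-0.4, 0.1, 0.8]
finger_gap: 85.3
```

Call:
jog_arm --deltas '[[[0,0,0,0,0,0,0.124],[0,0,0,0,0,0,0],[0,0,0,0,0,0,0]]]'

```text
time: 2.87
tcp_pos: [429.2, 168.9, 70.1]
tcp_rot: [0.997, -0.08, -0.0, 0.0]
force: [0.0, 0.4, -0.2]
finger_gap: 85.1
```

Run:
```python
from meas import *
plan([431.5,163.5,2],-0.174,2)
W=grab('wrist','w2'); grab('scene','s2')
wrench(W,(60,20,460,380))
```

```text
t 2.87 tcp [429.2 168.9  70.1] yaw -0.161 tilt [-0. -0. -1.] gap 85.1 q7 -0.26
total tool shift m [0.0031 0.005  0.0681] turn [0.0001 0.0003 0.0135] rows 2
  row 0 [0.0016 0.0025 0.0341] [0.0001 0.0001 0.0067]
  row 1 [0.0016 0.0025 0.0341] [0.0001 0.0001 0.0067]
wrench len 83.4 ctr [321.8 255.3] ang 1.365 px [ 75. 102.]
wrench len 65.7 ctr [548.  243.5] ang -0.971 px [418.  77.]
wrench len 140.9 ctr [435.4 180.2] ang 1.396 px [260. 199.]
wrench len 126.3 ctr [554.1 107.1] ang -1.307 px [420. 247.]
wrench len 57.3 ctr [323.9 121.2] ang 0.862 px [137. 279.]
wrench len 57.7 ctr [511.8  95.9] ang -1.187 px [371. 279.]
wrench len 45.7 ctr [365.6  80.5] ang 1.493 px [197. 316.]
wrench len 47.2 ctr [330.7  64.7] ang -1.523 px [160. 332.]
```

View pics/w2.png

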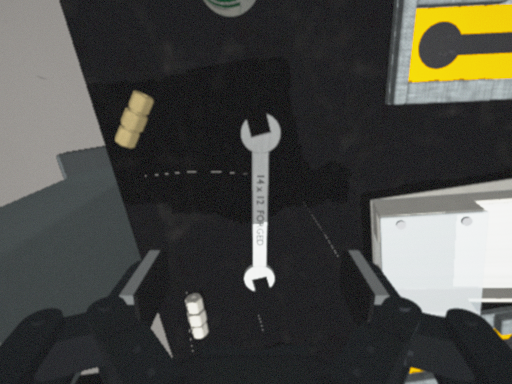

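Run:
```python
from meas import *
from bench import robot
W=load('pics/w2.npy');s=robot.get_state();R=Rn.from_quat(s["tcp_rot"]).as_matrix()
c=-W["R"].T@W["t"];print(c,R.T@(c-s["tcp_pos"]));print(W["R"]@R)
for p in [(260,113),(259,292),(260,202)]: print(plane(W,p,5),plane(W,p,0))
print(proj(W,(431.5,163.5,5)))
```

```text
[441.88591758 247.73215902 212.98376613] [  -0.48203347  -80.1127325  -142.55510805]
[[ 9.99997327e-01 -2.05579874e-03  1.05777083e-03]
 [ 2.28363219e-03  9.49708594e-01 -3.13126765e-01]
 [-3.60848443e-04  3.13128344e-01  9.49710751e-01]]
[444.06297871 236.12389762   5.        ] [444.11531599 235.8448311    0.        ]
[421.58924075  95.53639868   5.        ] [ 4.21101302e+02  9.18775612e+01 -2.84217094e-14]
[434.37206578 173.16887444   5.        ] [434.19143024 171.37634789   0.        ]
[258.17871845 214.53743476]
```

View pics/s2.png

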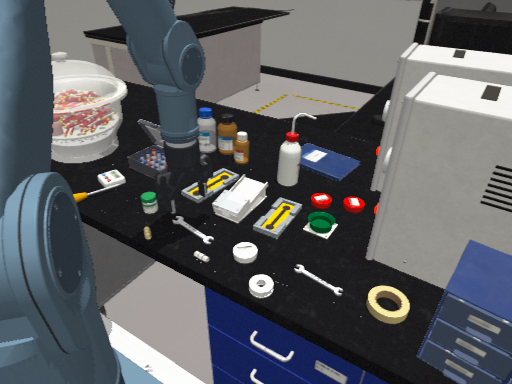

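The wrench view shows its ends at rows 113 and 292 of column 260. Their midpoint is (432.8,165.8), which matches scene and side. The odd blob centre came from a sign bug in my helper, which I'll fix before descending.

```bash
sed -i 's/; a=(P-mu)@u$//; s/        if u\[0\]<0:u=-u\n        print/XX/' meas.py
python3 - <<'E'
s=open('meas.py').read()
i=s.index("def wrench"); t=s[i:].replace("        if u[0]<0:u=-u\n","        if u[0]<0:u=-u\n        a=(P-mu)@u\n"); open('meas.py','w').write(s[:i]+t)
E
python3 - <<'E'
from meas import *
wrench(load('pics/w1.npy'),(195,95,305,140)); wrench(load('pics/w2.npy'),(230,100,300,300))
plan([432.3,165,2],-0.174,2)
E
```

```text
wrench len 140.1 ctr [432.4 165.5] ang 1.399 px [248. 118.]
wrench len 140.9 ctr [432.9 166. ] ang 1.396 px [260. 199.]
t 2.97 tcp [429.5 168.6  70.4] yaw -0.161 tilt [ 0.  0. -1.] gap 85.6 q7 -0.26
total tool shift m [0.0033 0.0032 0.0684] turn [-0.0004 -0.      0.0127] rows 2
  row 0 [0.0017 0.0016 0.0342] [-0.0002 -0.      0.0063]
  row 1 [0.0017 0.0016 0.0342] [-0.0002 -0.      0.0063]
```

Call:
jog_arm --deltas '[[[0,0.002,0.001,0.025,0,0,0.007],[0,0.0015,0.001,0.025,0,0,0.006],[0,0,0.001,0.012,0,0,0],[0.3,0,0,0.006,0,0,0],[0.6,0,0,0,0,0,0]]]'

```text
time: 3.38
tcp_pos: [431.9, 164.3, 1.5]
tcp_rot: [0.996, -0.089, -0.001, 0.0]
force: [0.9, -0.7, 0.4]
finger_gap: 63.8
```

Call:
jog_arm --deltas '[[[1,0,0,0,0,0,0],[1,0,0,0,0,0,0],[1,0,0,0,0,0,0],[1,0,0,0,0,0,0],[1,0,0,0,0,0,0]]]'

```text
time: 3.8
tcp_pos: [433.1, 164.9, 3.2]
tcp_rot: [0.996, -0.089, 0.001, -0.0]
force: [-0.1, -1.0, 7.7]
finger_gap: 8.2
```

Run:
```python
from meas import *
plan([432.3,165,2],-0.174,2)
```

```text
t 3.8 tcp [433.1 164.9   3.2] yaw -0.178 tilt [ 0.001  0.001 -1.   ] gap 8.2 q7 -0.18
total tool shift m [-0.0008  0.      0.0011] turn [-0.001  -0.0009 -0.004 ] rows 2
  row 0 [-0.0004  0.      0.0006] [-0.0005 -0.0005 -0.002 ]
  row 1 [-0.0004  0.      0.0006] [-0.0005 -0.0005 -0.002 ]
```

Call:
jog_arm --deltas '[[[1,0,0,0,0,0,0],[1,0,0,0,0,0,0],[1,0,0,-0.01,0,0,0],[1,0,0,-0.02,0,0,0],[1,0,0,-0.02,0,0,0]]]'

```text
time: 4.22
tcp_pos: [432.0, 164.1, 53.2]
tcp_rot: [0.996, -0.089, -0.001, 0.0]
force: [0.0, 0.3, -0.4]
finger_gap: 7.9
```

Run:
```python
from meas import *
plan([432.3,165,2],-0.174,2);grab('wrist','w3')
```

```text
t 4.22 tcp [432.  164.1  53.2] yaw -0.179 tilt [-0.001 -0.001 -1.   ] gap 7.9 q7 -0.23
total tool shift m [ 0.0002 -0.0009  0.0512] turn [ 0.0008  0.0011 -0.0047] rows 2
  row 0 [ 0.0001 -0.0005  0.0256] [ 0.0004  0.0005 -0.0023]
  row 1 [ 0.0001 -0.0005  0.0256] [ 0.0004  0.0005 -0.0023]
```

View pics/w3.png

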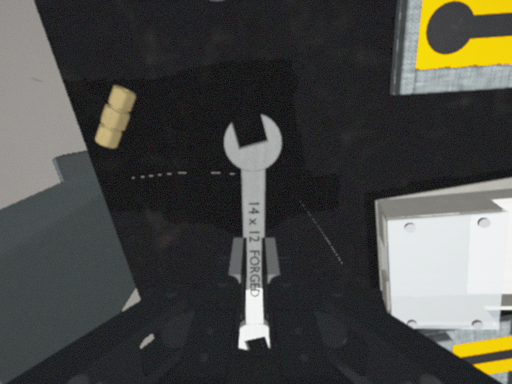

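The picture shows wrench_b held near mid-shaft (column 254, rows 112–350). On to the long cradle.

Run:
```python
from meas import *
wrench(load('pics/w3.npy'),(215,105,290,360),55)
W=load('pics/w3.npy');print(plane(W,(254,112),55),plane(W,(254,350),55))
plan([618,252.5,115],-0.179,6)
```

```text
wrench len 136.2 ctr [432.3 167.5] ang 1.388 px [254. 221.]
wrench len 26.3 ctr [421.8 161.4] ang 1.326 px [236. 259.]
wrench len 26.3 ctr [440.5 158.1] ang 1.469 px [271. 259.]
[444.84785256 235.74442873  55.        ] [420.49294967  99.72371798  55.        ]
t 4.27 tcp [434.2 165.   56.3] yaw -0.179 tilt [ 0.003  0.002 -1.   ] gap 7.9 q7 -0.24
total tool shift m [ 0.1655 -0.119  -0.0579] turn [-0.0026 -0.0028 -0.0001] rows 6
  row 0 [ 0.0276 -0.0198 -0.0097] [-0.0004 -0.0005 -0.    ]
  row 1 [ 0.0276 -0.0198 -0.0097] [-0.0004 -0.0005 -0.    ]
  row 2 [ 0.0276 -0.0198 -0.0097] [-0.0004 -0.0005 -0.    ]
  row 3 [ 0.0276 -0.0198 -0.0097] [-0.0004 -0.0005 -0.    ]
  row 4 [ 0.0276 -0.0198 -0.0097] [-0.0004 -0.0005 -0.    ]
  row 5 [ 0.0276 -0.0198 -0.0098] [-0.0004 -0.0005 -0.    ]
```

Call:
jog_arm --deltas '[[[1,0.015,-0.01,-0.03,0,0,0],[1,0.03,-0.021,-0.03,0,0,0],[1,0.03,-0.021,0,0,0,0],[1,0.03,-0.022,0,0,0,0],[1,0.03,-0.022,0,0,0,0]]]'

```text
time: 4.68
tcp_pos: [579.9, 234.4, 110.3]
tcp_rot: [0.996, -0.089, 0.001, -0.001]
force: [0.9, -0.7, -0.8]
finger_gap: 8.0
```

Call:
jog_arm --deltas '[[[1,0.03,-0.022,0,0,0,0],[1,0,0,0,0,0,-0.117],[1,0,0,0,0,0,-0.117],[1,0,0,0,0,0,-0.117],[1,0,0,0,0,0,-0.117]]]'

```text
time: 5.1
tcp_pos: [611.8, 249.3, 109.1]
tcp_rot: [0.989, 0.147, -0.0, 0.0]
force: [1.2, 0.2, -0.4]
finger_gap: 7.8
```

Call:
jog_arm --deltas '[[[1,0,0,0,0,0,-0.117],[1,0,0,0,0,0,-0.117],[1,0,0,0,0,0,-0.117],[1,0,0,0,0,0,-0.117],[1,0,0,0,0,0,-0.117]]]'

```text
time: 5.52
tcp_pos: [611.8, 249.2, 109.3]
tcp_rot: [0.905, 0.426, -0.0, 0.0]
force: [-0.9, 0.1, -0.6]
finger_gap: 7.7
```

Call:
jog_arm --deltas '[[[1,0,0,0,0,0,-0.117],[1,0,0,0,0,0,-0.117],[1,0,0,0,0,0,-0.117],[1,0,0,0,0,0,-0.117],[1,0,0,0,0,0,-0.117]]]'

```text
time: 5.93
tcp_pos: [611.8, 249.1, 109.3]
tcp_rot: [0.743, 0.669, -0.0, 0.0]
force: [0.6, -0.3, -0.9]
finger_gap: 7.8
```

Call:
jog_arm --deltas '[[[1,0,0,0,0,0,0],[1,0,0,0,0,0,0]]]'

```text
time: 6.1
tcp_pos: [611.9, 249.2, 109.1]
tcp_rot: [0.747, 0.665, -0.0, 0.0]
force: [-0.0, 0.4, -0.4]
finger_gap: 7.7
```

Run:
```python
from meas import *
plan([620,252,70],1.451,2);W=grab('wrist','w4');sil(W,(0,0,512,384))
```

```text
t 6.1 tcp [611.9 249.2 109.1] yaw 1.456 tilt [ 0. -0. -1.] gap 7.7 q7 1.03
total tool shift m [0.0037 0.0078 0.0391] turn [0.0001 0.0002 0.0049] rows 2
  row 0 [0.0019 0.0039 0.0196] [0.0001 0.0001 0.0024]
  row 1 [0.0019 0.0039 0.0196] [0.0001 0.0001 0.0024]
silhouette (array([602.5, 191.6]), 'L', np.float64(126.1), 'W', np.float64(99.0), 'ang', np.float64(-0.084))
pocket (array([620.3, 146.1]), 'L', np.float64(294.2), 'W', np.float64(130.5), 'ang', np.float64(-1.403))
```

View pics/w4.png

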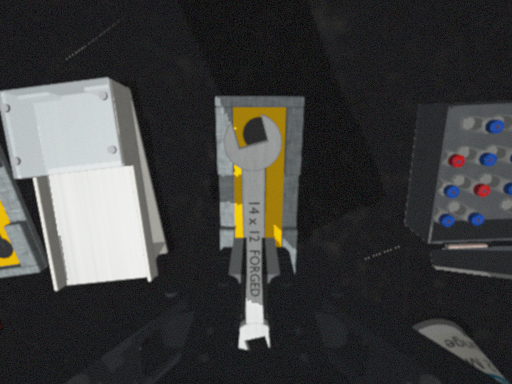

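Run:
```python
from meas import *
W=load('pics/w4.npy')
l,r=plane(W,(216,97),15),plane(W,(305,97),15);m=(l+r)/2;print(l,r,np.linalg.norm(l-r),m, "center est",m+86*np.array([np.cos(-.12),np.sin(-.12),0]), "edge ang",np.arctan2(*(r-l)[:2][::-1])-np.pi/2)
for p,z in [((1,91),43),((108,78),43),((1,91),54),((108,78),54),((56,290),52),((158,281),52)]: print(p,z,plane(W,p,z))
```

```text
[529.53763141 229.54007493  15.        ] [537.16579154 296.32576076  15.        ] 67.21991266543584 [533.35171147 262.93291785  15.        ] center est [618.73325416 252.63766802  15.        ] edge ang -0.11372564827189446
(1, 91) 43 [509.94547673  91.90898558  43.        ]
(108, 78) 43 [510.14972449 164.53408962  43.        ]
(1, 91) 54 [511.12024193 100.6639526   54.        ]
(108, 78) 54 [511.31373785 169.46598622  54.        ]
(56, 290) 52 [658.87510023  86.49247278  52.        ]
(158, 281) 52 [659.83095291 168.24289721  52.        ]
```

Call:
jog_arm --deltas '[[[1,0.0037,0.0085,0.02,0,0,0.005],[1,0,0,0.03,0,0,0],[1,0,0,0.03,0,0,0],[1,0,0,0.012,0,0,0],[1,0,0,0.003,0,0,0]]]'

```text
time: 6.57
tcp_pos: [618.5, 251.3, 10.9]
tcp_rot: [0.747, 0.664, -0.003, -0.001]
force: [-0.1, -0.7, -1.6]
finger_gap: 7.7
```

Run:
```python
from meas import *
plan([620.5,252,9.5],1.451,2);W=grab('wrist','w5')
```

```text
t 6.57 tcp [618.5 251.3  10.9] yaw 1.453 tilt [-0.005 -0.003 -1.   ] gap 7.7 q7 1.03
total tool shift m [0.0009 0.0019 0.0014] turn [-0.0044  0.0033  0.0021] rows 2
  row 0 [0.0005 0.001  0.0007] [-0.0022  0.0016  0.0011]
  row 1 [0.0005 0.001  0.0007] [-0.0022  0.0016  0.0011]
```

View pics/w5.png

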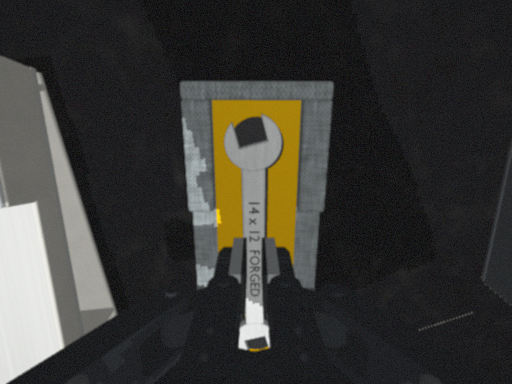

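Wrench_b is in the pocket, covering its silhouette (head at 254,142). I'll lower it the last bit and open part-way.

Call:
jog_arm --deltas '[[[1,0,0,0.002,0,0,0],[0.6,0,0,0,0,0,0],[0.6,0,0,0,0,0,0],[0.6,0,0,0,0,0,0],[0.6,0,0,-0.01,0,0,0]]]'

```text
time: 7.03
tcp_pos: [619.9, 251.8, 21.2]
tcp_rot: [0.747, 0.665, -0.001, -0.0]
force: [-0.7, -0.3, -0.1]
finger_gap: 34.1
```

Call:
jog_arm --deltas '[[[0.6,0,0,-0.03,0,0,0],[0.6,0,0,-0.04,0,0,0],[0,0,0,-0.04,0,0,0],[0,0,0,0,0,0,0]]]'

```text
time: 7.37
tcp_pos: [626.3, 254.3, 141.9]
tcp_rot: [0.747, 0.665, 0.007, 0.002]
force: [2.0, 0.6, 1.4]
finger_gap: 57.1
```

Run:
```python
from meas import *
plan([437,315.5,130],None,1);W=grab('wrist','w6')
```

```text
t 7.37 tcp [626.3 254.3 141.9] yaw 1.454 tilt [ 0.014  0.006 -1.   ] gap 57.1 q7 1.03
total tool shift m [ 0.0386 -0.1953  0.0097] turn [0. 0. 0.] rows 1
  row 0 [ 0.0386 -0.1953  0.0097] [0. 0. 0.]
```

View pics/w6.png

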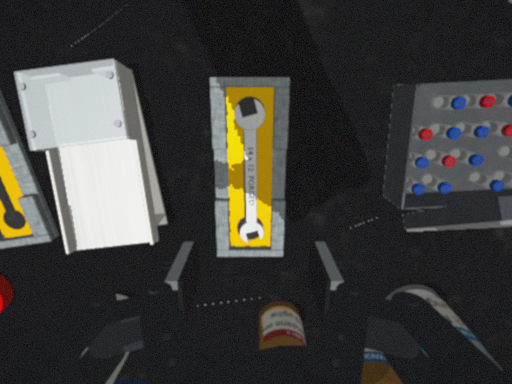

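Call:
jog_arm --deltas '[[[0,0.0077,-0.039,0,0,0,0],[0,0.0077,-0.039,0,0,0,0],[0,0.0077,-0.039,0,0,0,0],[0,0.0077,-0.039,0,0,0,0],[0,0.0077,-0.039,0,0,0,0]]]'

```text
time: 7.83
tcp_pos: [429.4, 313.0, 131.7]
tcp_rot: [0.747, 0.665, -0.0, -0.0]
force: [0.0, 0.7, 0.7]
finger_gap: 85.6
```

Call:
jog_arm --deltas '[[[0,0,0,0,0,0,0],[0,0,0,0,0,0,0]]]'

```text
time: 8.0
tcp_pos: [429.0, 314.1, 131.7]
tcp_rot: [0.746, 0.666, -0.001, -0.0]
force: [1.4, 0.5, -0.2]
finger_gap: 85.7
```

Run:
```python
from meas import *
W=grab('wrist','w7'); S=load('pics/scene0.npy');D=load('pics/side0.npy')
for st,c,m in blobs(W,(55,100,30),(90,255,255),300):
    p=cv2.findContours(m,cv2.RETR_EXTERNAL,cv2.CHAIN_APPROX_NONE)[0][0];e=cv2.fitEllipse(p); print(st,c,e,plane(W,e[0],47),plane(W,e[0],44), "tri",tri((W,e[0]),(S,(148.1,195)),(D,(151.8,191.7))))
plan([437,315.5,24],None,1)
```

```text
[ 232  185   49   48 1824] [255.9122807  208.61184211] ((255.92230224609375, 208.6039581298828), (46.61367416381836, 48.0399169921875), 83.91896057128906) [435.96080311 314.80842162  47.        ] [437.09880108 314.70167057  44.        ] tri (array([437.01372237, 314.83744117,  46.72565304]), np.float64(1.2067625564276143))
t 8.05 tcp [431.2 313.3 131.9] yaw 1.456 tilt [ 0. -0. -1.] gap 85.1 q7 0.76
total tool shift m [0.0029 0.0055 0.1079] turn [0. 0. 0.] rows 1
  row 0 [0.0029 0.0055 0.1079] [0. 0. 0.]
```

View pics/w7.png

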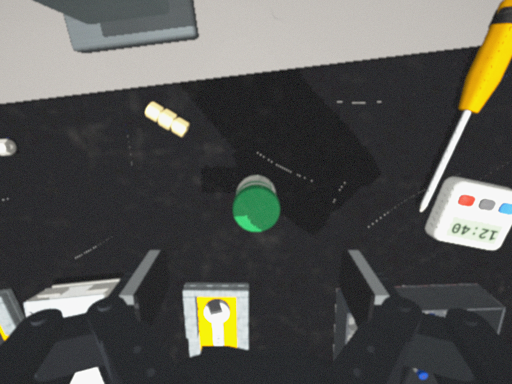

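Call:
jog_arm --deltas '[[[0,0.002,0.005,0.03,0,0,0],[0,0,0,0.035,0,0,0],[0,0,0,0.03,0,0,0],[0,0,0,0.013,0,0,0],[0.5,0,0,0,0,0,0]]]'

```text
time: 8.47
tcp_pos: [436.2, 312.2, 21.0]
tcp_rot: [0.748, 0.664, -0.003, 0.0]
force: [-0.3, 0.3, 0.9]
finger_gap: 75.6
```

Call:
jog_arm --deltas '[[[0.8,0,0,0,0,0,0],[0.8,0,0,0,0,0,0],[0.8,0,0,0,0,0,0],[0.8,0,0,0,0,0,0],[0.8,0,0,0,0,0,0]]]'

```text
time: 8.88
tcp_pos: [438.3, 315.3, 25.7]
tcp_rot: [0.747, 0.665, 0.002, 0.0]
force: [0.3, -1.9, 5.5]
finger_gap: 38.0
```

Run:
```python
from meas import *
plan([437,315.5,150],None,1);W=grab('wrist','w8')
```

```text
t 8.88 tcp [438.3 315.3  25.7] yaw 1.454 tilt [ 0.003  0.002 -1.   ] gap 38.0 q7 0.77
total tool shift m [ 0.0004 -0.001  -0.1243] turn [0. 0. 0.] rows 1
  row 0 [ 0.0004 -0.001  -0.1243] [0. 0. 0.]
```

View pics/w8.png

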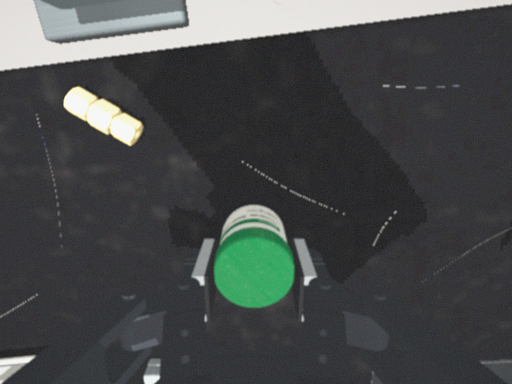

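Call:
jog_arm --deltas '[[[1,0,0,0,0,0,0],[1,0,0,-0.02,0,0,0],[1,0,0,-0.03,0,0,0],[1,0,0,-0.035,0,0,0],[1,-0.01,0.006,-0.03,0,0,0]]]'

```text
time: 9.35
tcp_pos: [441.0, 306.4, 141.8]
tcp_rot: [0.746, 0.666, 0.002, -0.001]
force: [0.8, 0.9, -0.8]
finger_gap: 37.5
```

Call:
jog_arm --deltas '[[[1,-0.028,0.016,0,0,0,0],[1,-0.028,0.016,0,0,0,0],[1,-0.028,0.016,0,0,0,0],[1,-0.028,0.016,0,0,0,0],[1,-0.028,0.016,0,0,0,0]]]'

```text
time: 9.77
tcp_pos: [505.7, 154.3, 140.2]
tcp_rot: [0.747, 0.665, 0.001, 0.0]
force: [1.3, -0.1, -0.9]
finger_gap: 37.8
```

Call:
jog_arm --deltas '[[[1,-0.028,0.016,0,0,0,0],[1,-0.028,0.016,0,0,0,0],[1,-0.028,0.016,0,0,0,0],[1,-0.028,0.016,0,0,0,0],[1,-0.028,0.016,0,0,0,0]]]'

```text
time: 10.18
tcp_pos: [568.9, 5.7, 140.1]
tcp_rot: [0.747, 0.665, 0.001, 0.001]
force: [0.2, 0.8, -0.4]
finger_gap: 37.7
```

Call:
jog_arm --deltas '[[[1,-0.028,0.016,0,0,0,0],[1,-0.028,0.016,0,0,0,0],[1,-0.02,0.011,0,0,0,0],[1,0,0,0,0,0,0],[1,0,0,0,0,0,0]]]'

```text
time: 10.6
tcp_pos: [602.4, -75.2, 139.8]
tcp_rot: [0.748, 0.664, 0.0, 0.001]
force: [-0.3, -0.2, -0.4]
finger_gap: 37.5
```

Run:
```python
from meas import *
plan([617.5,-97.5,120],1.571,3);W=grab('wrist','w9');grab('scene','s9');grab('side','d9')
```

```text
t 10.6 tcp [602.4 -75.2 139.8] yaw 1.451 tilt [ 0.002 -0.001 -1.   ] gap 37.5 q7 1.56
total tool shift m [-0.0203  0.0176  0.0198] turn [ 0.0017  0.0005 -0.1196] rows 3
  row 0 [-0.0068  0.0059  0.0066] [ 0.0006  0.0002 -0.0399]
  row 1 [-0.007   0.0056  0.0066] [ 0.0006  0.0002 -0.0399]
  row 2 [-0.0072  0.0053  0.0066] [ 0.0006  0.0002 -0.0399]
```

View pics/w9.png

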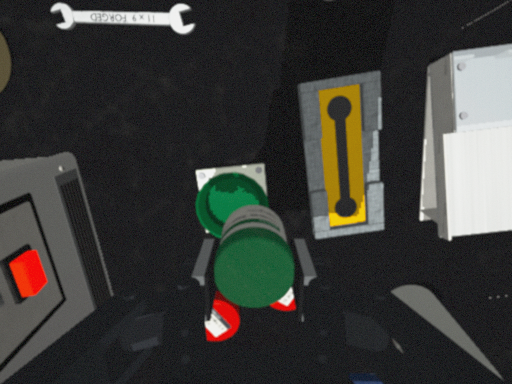

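View pics/d9.png

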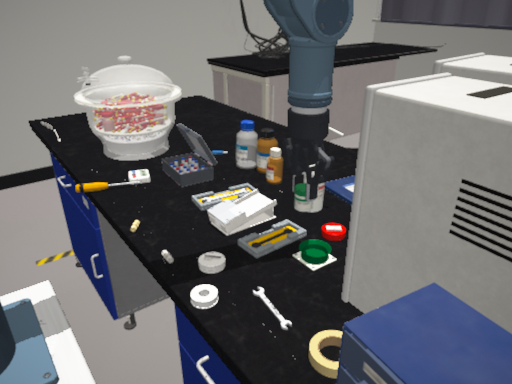

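Run:
```python
from meas import *
W=load('pics/w9.npy')
a,b=plane(W,(196,170),3),plane(W,(265,163.5),3);print(a,b,np.linalg.norm(a-b)); d=(b-a)/np.linalg.norm(b-a); n=np.array([d[1],-d[0],0]); print("ctr",(a+b)/2+33*n)
hsv=cv2.cvtColor(W["color"],cv2.COLOR_RGB2HSV)
for p in [(195,203),(268,203)]: print(plane(W,p,26))
x=W["color"][165:215,185:280];cv2.imwrite("pics/w9c.png",cv2.resize(x[:,:,::-1],None,fx=7,fy=7,interpolation=cv2.INTER_CUBIC))
# jar lid centre vs tcp
for st,c,m in blobs(W,(55,60,20),(90,255,255),1500): print(st,c)
```

```text
[ 583.3424602  -129.20720679    3.        ] [584.81138597 -62.69022199   3.        ] 66.53320230345744
ctr [617.06887931 -96.67729123   3.        ]
[ 608.7467965 -130.3967224   26.       ]
[616.5800093  -64.12057161  26.        ]
[ 194  172   85   67 2909] [226.97490547 200.94121691]
[ 212  227   84   82 5278] [253.64702539 267.39105722]
```

View pics/w9c.png

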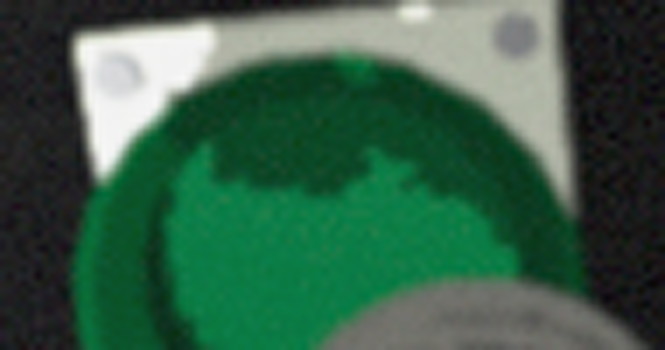

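Run:
```python
from meas import *
W=load('pics/w9.npy')
print("lid ctr",plane(W,(253.6,267.4),161.5))
plan([617,-97,120],None,1)
```

```text
lid ctr [597.77816279 -74.87486858 161.5       ]
t 10.75 tcp [601.7 -71.6 139.2] yaw 1.456 tilt [ 0.     0.001 -1.   ] gap 37.0 q7 1.56
total tool shift m [-0.0236  0.0181  0.0192] turn [0. 0. 0.] rows 1
  row 0 [-0.0236  0.0181  0.0192] [0. 0. 0.]
```

Call:
jog_arm --deltas '[[[1,-0.008,0.007,0,0,0,0],[1,-0.008,0.007,0,0,0,0],[1,-0.006,0.005,0,0,0,0],[1,0,0,0.02,0,0,0],[1,0,0,0,0,0,0]]]'

```text
time: 11.17
tcp_pos: [616.9, -98.5, 116.2]
tcp_rot: [0.747, 0.664, -0.002, -0.001]
force: [-1.5, -0.4, -1.0]
finger_gap: 37.0
```

Call:
jog_arm --deltas '[[[1,0,0,0,0,0,0],[1,0,0,0,0,0,0]]]'

```text
time: 11.33
tcp_pos: [618.4, -97.4, 119.0]
tcp_rot: [0.747, 0.665, -0.0, -0.0]
force: [0.7, 0.6, -0.4]
finger_gap: 37.2
```

Run:
```python
from meas import *
plan([618,-97,33],None,1)
W=grab('wrist','w10')
for st,c,m in blobs(W,(55,60,20),(90,255,255),1500): print(st,c)
plan([618,-97,33],None,1)
```

```text
t 11.33 tcp [618.4 -97.4 119. ] yaw 1.455 tilt [-0.  0. -1.] gap 37.2 q7 1.6
total tool shift m [ 0.0004 -0.0004  0.086 ] turn [0. 0. 0.] rows 1
  row 0 [ 0.0004 -0.0004  0.086 ] [0. 0. 0.]
[ 213  156   83   66 3728] [253.67247854 187.0651824 ]
[ 213  227   83   82 5249] [253.80796342 267.18536864]
t 11.38 tcp [618.6 -97.3 119.3] yaw 1.455 tilt [ 0.001 -0.    -1.   ] gap 37.3 q7 1.6
total tool shift m [ 0.0003 -0.0007  0.0863] turn [0. 0. 0.] rows 1
  row 0 [ 0.0003 -0.0007  0.0863] [0. 0. 0.]
```

View pics/w10.png

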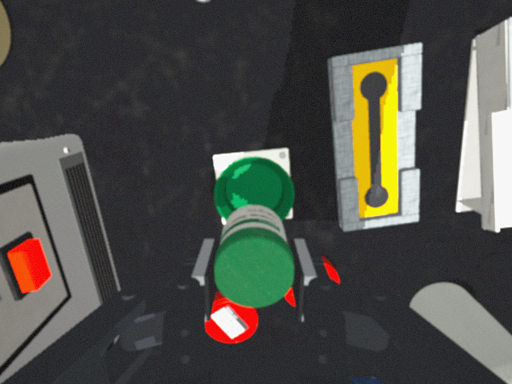

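Call:
jog_arm --deltas '[[[1,0,0,0.02,0,0,0],[1,0,0,0.025,0,0,0],[1,0,0,0.02,0,0,0],[1,0,0,0.013,0,0,0],[1,0,0,0.004,0,0,0]]]'

```text
time: 11.8
tcp_pos: [617.1, -97.0, 35.1]
tcp_rot: [0.747, 0.665, -0.001, -0.001]
force: [-0.4, -0.9, -0.7]
finger_gap: 37.7
```

Call:
jog_arm --deltas '[[[1,0,0,0,0,0,0],[1,0,0,0.002,0,0,0],[1,0,0,0,0,0,0]]]'

```text
time: 12.05
tcp_pos: [619.2, -97.5, 35.8]
tcp_rot: [0.747, 0.665, 0.001, 0.001]
force: [-0.6, -0.2, -0.9]
finger_gap: 37.2
```

Run:
```python
from meas import *
plan([618,-97,33],None,1)
W=grab('wrist','w11');W=grab('side','d11')
a=cv2.imread("pics/d11.png")[150:300,240:390];cv2.imwrite("pics/d11c.png",cv2.resize(a,None,fx=4,fy=4))
```

```text
t 12.05 tcp [619.2 -97.5  35.8] yaw 1.455 tilt [ 0.002 -0.    -1.   ] gap 37.2 q7 1.61
total tool shift m [ 0.0003 -0.0013  0.0028] turn [0. 0. 0.] rows 1
  row 0 [ 0.0003 -0.0013  0.0028] [0. 0. 0.]
```

View pics/d11c.png

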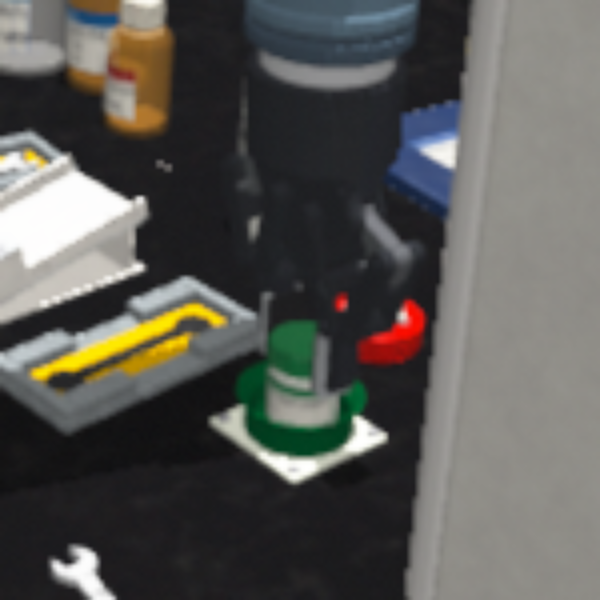

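Jar is in the cup, with a few mm left to go down. I'll lower it until it touches, then release slowly.

Call:
jog_arm --deltas '[[[1,0,-0.001,0.002,0,0,0],[1,0,0,0.0015,0,0,0],[1,0,0,0,0,0,0]]]'

```text
time: 12.4
tcp_pos: [618.0, -97.4, 32.8]
tcp_rot: [0.747, 0.665, 0.001, 0.001]
force: [-3.2, 0.5, 9.8]
finger_gap: 37.3
```

Contact: 9.8 N. Releasing.

Call:
jog_arm --deltas '[[[0.4,0,0,0,0,0,0],[0.3,0,0,0,0,0,0],[0.2,0,0,0,0,0,0],[0.2,0,0,0,0,0,0],[0.2,0,0,0,0,0,0]]]'

```text
time: 12.82
tcp_pos: [617.1, -97.2, 31.0]
tcp_rot: [0.747, 0.665, -0.0, -0.0]
force: [0.4, 0.3, -0.8]
finger_gap: 68.4
```

Call:
jog_arm --deltas '[[[0.2,0,0,-0.02,0,0,0],[0.2,0,0,-0.03,0,0,0],[0,0,0,-0.04,0,0,0],[0,0,0,-0.03,0,0,0],[0,0,0,0,0,0,0]]]'

```text
time: 13.23
tcp_pos: [621.6, -98.0, 158.0]
tcp_rot: [0.747, 0.665, 0.004, 0.004]
force: [0.8, -0.9, -0.1]
finger_gap: 85.5
```

Run:
```python
from meas import *
W=grab('wrist','w12')
plan([447.2,-166,70],1.416-np.pi/2,3)
for st,c,m in blobs(W,(55,60,20),(90,255,255),500): print(st,c)
```

```text
t 13.28 tcp [619.9 -97.7 155. ] yaw 1.454 tilt [ 0.007 -0.001 -1.   ] gap 85.6 q7 1.59
total tool shift m [-0.0879 -0.1642  0.0838] turn [ 0.0059  0.0054 -1.5325] rows 3
  row 0 [-0.0293 -0.0547  0.0279] [ 0.002   0.0018 -0.5108]
  row 1 [ 0.0011 -0.062   0.028 ] [ 0.002   0.0018 -0.5108]
  row 2 [ 0.0313 -0.0535  0.0282] [ 0.002   0.0018 -0.5108]
[ 218  143   74   70 3602] [253.91615769 178.23375902]
```

View pics/w12.png

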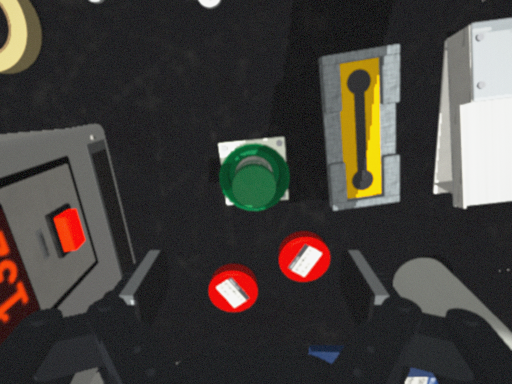

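Call:
jog_arm --deltas '[[[0,-0.0176,-0.033,0,0,0,0],[0,-0.0176,-0.033,0,0,0,0],[0,-0.0176,-0.033,0,0,0,0],[0,-0.0176,-0.033,0,0,0,0],[0,-0.0176,-0.032,0,0,0,0.1]]]'

```text
time: 13.7
tcp_pos: [441.4, -165.8, 150.1]
tcp_rot: [0.779, 0.627, -0.001, -0.001]
force: [-0.2, -0.5, 0.1]
finger_gap: 85.3
```

Call:
jog_arm --deltas '[[[0,0,0,0.005,0,0,0.12],[0,0,0,0.01,0,0,0.12],[0,0,0,0.01,0,0,0.12],[0,0,0,0.01,0,0,0.12],[0,0,0,0.01,0,0,0.12]]]'

```text
time: 14.12
tcp_pos: [443.3, -165.5, 104.9]
tcp_rot: [0.931, 0.366, -0.001, -0.0]
force: [-0.0, 0.7, -0.0]
finger_gap: 85.3
```

Call:
jog_arm --deltas '[[[0,0,0,0.01,0,0,0.12],[0,0,0,0.01,0,0,0.12],[0,0,0,0.01,0,0,0.12],[0,0,0,0,0,0,0.12],[0,0,0,0,0,0,0.12]]]'

```text
time: 14.53
tcp_pos: [442.7, -165.4, 74.7]
tcp_rot: [0.997, 0.074, -0.002, -0.0]
force: [-0.2, 0.4, -0.6]
finger_gap: 85.3
```

Call:
jog_arm --deltas '[[[0,0,0,0,0,0,0.12],[0,0,0,0,0,0,0.12],[0,0,0,0,0,0,0.07],[0,0,0,0,0,0,0],[0,0,0,0,0,0,0]]]'

```text
time: 14.95
tcp_pos: [443.5, -165.4, 75.5]
tcp_rot: [0.997, -0.076, -0.001, 0.0]
force: [0.6, -0.1, -0.6]
finger_gap: 85.6
```

Run:
```python
from meas import *
W=grab('wrist','w13')
plan([447.2,-166,2],1.416-np.pi/2,1)
wrench(W,(150,80,360,340),5,(0,0,90))
plan([447.2,-166,2],1.416-np.pi/2,1)
```

```text
t 15.0 tcp [ 443.6 -165.5   75.7] yaw -0.153 tilt [-0.001 -0.    -1.   ] gap 85.6 q7 0.52
total tool shift m [ 0.0037 -0.0001  0.0737] turn [0.0003 0.0011 0.0019] rows 1
  row 0 [ 0.0037 -0.0001  0.0737] [0.0003 0.0011 0.0019]
wrench len 31.2 ctr [386.5 -81.8] ang 1.304 px [154. 103.]
wrench len 117.8 ctr [ 449.1 -165.6] ang 1.422 px [261. 197.]
wrench len 58.2 ctr [ 463.4 -292.5] ang -0.147 px [298. 335.]
t 15.0 tcp [ 443.6 -165.5   75.7] yaw -0.153 tilt [-0.001 -0.    -1.   ] gap 85.6 q7 0.52
total tool shift m [ 0.0037 -0.0001  0.0737] turn [0.0003 0.0011 0.0019] rows 1
  row 0 [ 0.0037 -0.0001  0.0737] [0.0003 0.0011 0.0019]
```

View pics/w13.png

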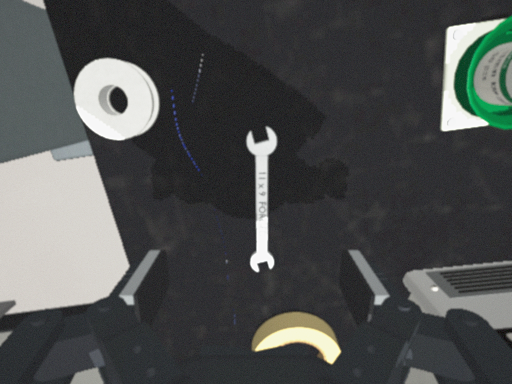

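Call:
jog_arm --deltas '[[[0,0.0045,0,0.025,0,0,0],[0,0,0,0.03,0,0,0],[0,0,0,0.013,0,0,0],[0.3,0,0,0.005,0,0,0],[0.6,0,0,0,0,0,0]]]'

```text
time: 15.42
tcp_pos: [447.6, -166.2, 2.2]
tcp_rot: [0.997, -0.077, -0.001, -0.0]
force: [0.0, 0.1, 0.9]
finger_gap: 64.4
```

Call:
jog_arm --deltas '[[[1,0,0,0,0,0,0],[1,0,0,0,0,0,0],[1,0,0,0,0,0,0],[1,0,0,0,0,0,0],[1,0,0,0,0,0,0]]]'

```text
time: 15.83
tcp_pos: [449.2, -166.4, 4.0]
tcp_rot: [0.997, -0.077, 0.001, 0.0]
force: [0.3, 0.2, 5.0]
finger_gap: 4.7
```

Call:
jog_arm --deltas '[[[1,0,0,0,0,0,0],[1,0,0,-0.01,0,0,0],[1,0,0,-0.03,0,0,0],[1,0,0,-0.03,0,0,0],[1,0,0,-0.03,0,0,0]]]'

```text
time: 16.25
tcp_pos: [447.9, -166.3, 104.8]
tcp_rot: [0.997, -0.078, -0.0, -0.0]
force: [1.2, 0.3, -0.8]
finger_gap: 3.1
```

Run:
```python
from meas import *
W=grab('wrist','w14')
plan([592,9.5,110],None,1)
```

```text
t 16.3 tcp [ 451.  -167.6  109.5] yaw -0.157 tilt [ 0.006 -0.001 -1.   ] gap 3.3 q7 0.48
total tool shift m [ 0.1117 -0.1969  0.0002] turn [0. 0. 0.] rows 1
  row 0 [ 0.1117 -0.1969  0.0002] [0. 0. 0.]
```

View pics/w14.png

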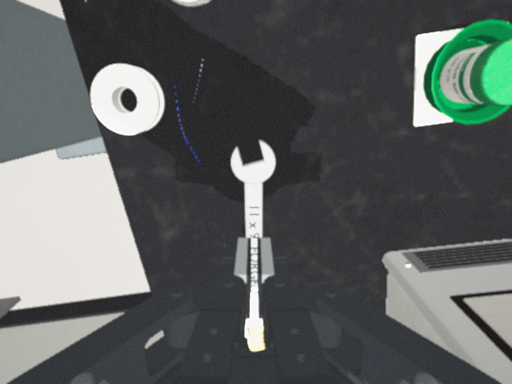

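Run:
```python
from meas import *
grab('scene','s14');grab('side','d14')
S=load('pics/s14.npy')
a=cv2.imread("pics/w14.png")[130:360,190:320];cv2.imwrite("pics/w14c.png",cv2.resize(a,None,fx=2.5,fy=2.5))
for n in ['s14','d14']:
    u,v=proj(load(f'pics/{n}.npy'),(449,-166,110)).astype(int);a=cv2.imread(f"pics/{n}.png")[max(v-50,0):v+50,max(u-60,0):u+60];cv2.imwrite(f"pics/{n}c.png",cv2.resize(a,None,fx=5,fy=5))
```

```text
(no output)
```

View pics/w14c.png

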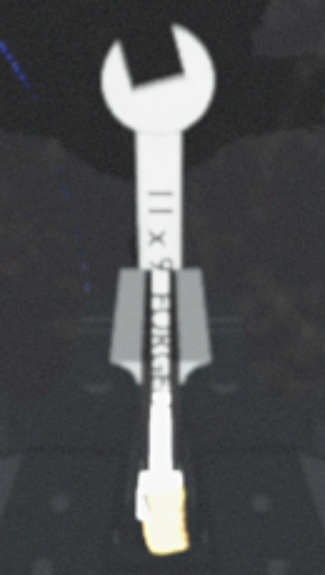

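View pics/s14c.png

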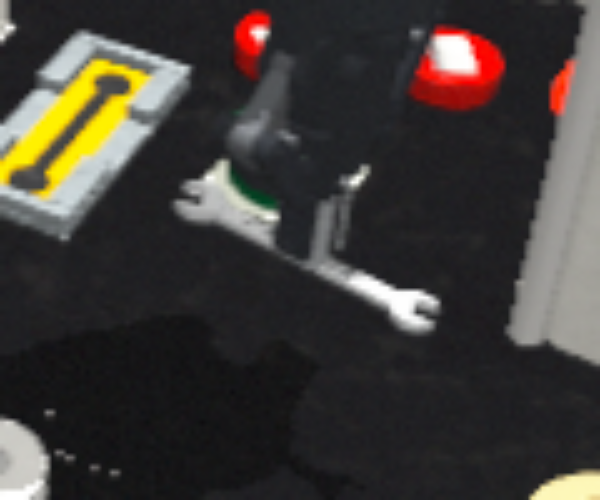

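View pics/d14c.png

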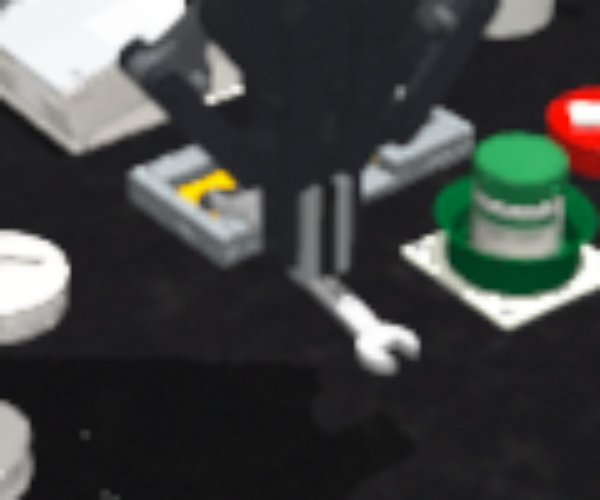

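Call:
jog_arm --deltas '[[[1,0.01,-0.018,0,0,0,0],[1,0.016,-0.028,0,0,0,0],[1,0.016,-0.028,0,0,0,0],[1,0.016,-0.028,0,0,0,0],[1,0.016,-0.028,0,0,0,0]]]'

```text
time: 16.82
tcp_pos: [541.6, -47.8, 102.4]
tcp_rot: [0.997, -0.078, -0.001, -0.0]
force: [0.2, -0.5, -1.1]
finger_gap: 3.4
```

Call:
jog_arm --deltas '[[[1,0.016,-0.028,0,0,0,0],[1,0.014,-0.025,0,0,0,0],[1,0.008,-0.014,0,0,0,0.114],[1,0,0,0,0,0,0.114],[1,0,0,0,0,0,0.114]]]'

```text
time: 17.23
tcp_pos: [589.4, 12.7, 102.0]
tcp_rot: [0.969, -0.248, -0.001, 0.0]
force: [-0.7, -0.2, -0.7]
finger_gap: 3.4
```

Call:
jog_arm --deltas '[[[1,0,0,0,0,0,0.114],[1,0,0,0,0,0,0.114],[1,0,0,0,0,0,0.114],[1,0,0,0,0,0,0.114],[1,0,0,0,0,0,0.114]]]'

```text
time: 17.65
tcp_pos: [588.7, 11.1, 102.2]
tcp_rot: [0.859, -0.511, -0.001, 0.001]
force: [-0.3, -0.4, -1.4]
finger_gap: 3.3
```

Call:
jog_arm --deltas '[[[1,0,0,0,0,0,0.114],[1,0,0,0,0,0,0.114],[1,0,0,0,0,0,0.114],[1,0,0,0,0,0,0.114],[1,0,0,0,0,0,0]]]'

```text
time: 18.07
tcp_pos: [588.7, 11.2, 102.0]
tcp_rot: [0.722, -0.692, -0.001, 0.001]
force: [0.4, 0.3, -0.3]
finger_gap: 2.9
```

Call:
jog_arm --deltas '[[[1,0,0,0,0,0,0],[1,0,0,0,0,0,0]]]'

```text
time: 18.23
tcp_pos: [589.2, 11.0, 102.7]
tcp_rot: [0.725, -0.689, -0.0, 0.0]
force: [-0.3, 0.1, 0.3]
finger_gap: 3.0
```

Run:
```python
from meas import *
W=grab('wrist','w15')
plan([590,9.5,11],0.04-np.pi/2,1)
```

```text
t 18.28 tcp [589.4  10.9 102.9] yaw -1.521 tilt [-0.001  0.    -1.   ] gap 3.5 q7 -1.0
total tool shift m [ 0.0015 -0.0006  0.0919] turn [0.0006 0.0002 0.0098] rows 1
  row 0 [ 0.0015 -0.0006  0.0919] [0.0006 0.0002 0.0098]
```

View pics/w15.png

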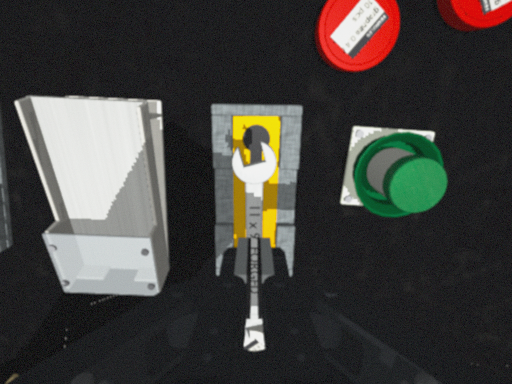

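Run:
```python
from meas import *
W=load('pics/w15.npy')
l,r=plane(W,(211.5,105),15),plane(W,(303,104),15);m=(l+r)/2;print(l,r,np.linalg.norm(l-r),"c",m-73.5*np.array([np.cos(.04),np.sin(.04),0]))
a,b=plane(W,(254,137),104),plane(W,(254,350),104);print(a,b,(a+b)/2,np.linalg.norm(a-b))
# dispenser high end from here
for p,z in [((17,98),52),((161,100),52),((69,96),40),((43,233),54),((157,225),54),((65,293),54),((158,294),54)]: print(p,np.round(plane(W,p,z),1))
```

```text
[660.76844209  45.53096697  15.        ] [664.97791901 -22.0685871   15.        ] 67.73049096378038 c [589.43197271   8.79197387  15.        ]
[650.60467129  13.65054551 104.        ] [523.41732615   7.02994793 104.        ] [587.01099872  10.34024672 104.        ] 127.35954253671646
(17, 98) [660.1 160.4  52. ]
(161, 100) [663.5  71.8  52. ]
(69, 96) [662.5 135.3  40. ]
(43, 233) [569.3 158.4  54. ]
(157, 225) [579.6  77.8  54. ]
(65, 293) [519.6 150.3  54. ]
(158, 294) [522.3  79.9  54. ]
```

Run:
```python
from meas import *
for n in ['scene','side']:
    im=grab(n,n[0]+'15'); u,v=proj(im,(589,10,104)).astype(int); print(n,u,v)
    a=cv2.imread(f"pics/{n[0]}15.png")[max(v-50,0):v+50,max(u-60,0):u+60];cv2.imwrite(f"pics/{n[0]}15c.png",cv2.resize(a,None,fx=6,fy=6,interpolation=cv2.INTER_CUBIC))
    for X in [(647.5,13,104),(530.5,7,104)]: print(proj(im,X)-[u-60,v-50],(proj(im,X)-[u-60,v-50])*6)
```

```text
scene 280 185
[70.01982051 39.63231874] [420.11892308 237.79391246]
[49.01498863 61.79336353] [294.0899318  370.76018118]
side 272 198
[80.53524179 42.95780049] [483.21145072 257.74680292]
[39.41560123 58.49014612] [236.49360736 350.94087674]
```

View pics/s15c.png

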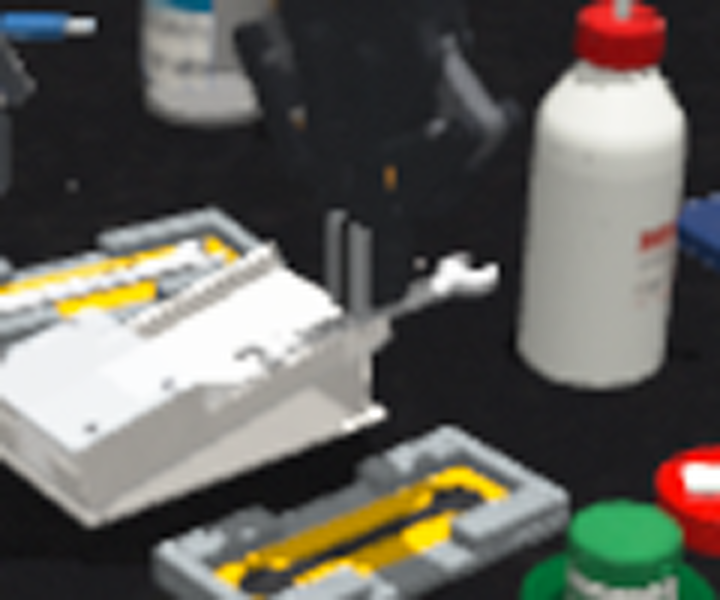

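```bash
python3 -c "
import cv2
a=cv2.imread('pics/w15.png')[120:370,190:320];cv2.imwrite('pics/w15c.png',cv2.resize(a,None,fx=2.4,fy=2.4,interpolation=cv2.INTER_CUBIC))
print(cv2.imread('pics/s15c.png').shape,cv2.imread('pics/d15.png') is None)"; ls pics | grep 15
```

```text
(600, 720, 3) True
s15.npy
s15.png
s15c.png
w15.npy
w15.png
w15c.png[ WARN:0@0.098] global loadsave.cpp:275 findDecoder imread_('pics/d15.png'): can't open/read file: check file path/integrity
```

View pics/w15c.png

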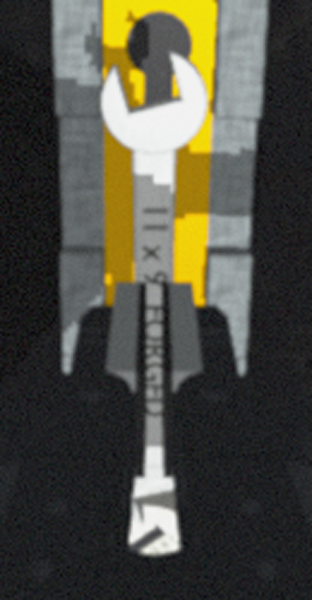

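Call:
jog_arm --deltas '[[[1,0.0015,-0.0016,0.015,0,0,0.01],[1,0,0,0.03,0,0,0],[1,0,0,0.03,0,0,0],[1,0,0,0.012,0,0,0],[1,0,0,0.003,0,0,0]]]'

```text
time: 18.8
tcp_pos: [589.2, 9.5, 10.3]
tcp_rot: [0.72, -0.694, -0.002, 0.002]
force: [0.1, 0.5, -0.5]
finger_gap: 3.3
```

Call:
jog_arm --deltas '[[[1,0,0,0.001,0,0,0],[1,0,0,0,0,0,0]]]'

```text
time: 18.97
tcp_pos: [592.2, 9.1, 13.0]
tcp_rot: [0.72, -0.694, 0.001, -0.0]
force: [0.3, -1.0, 0.3]
finger_gap: 3.2
```

Run:
```python
from meas import *
W=grab('wrist','w16')
plan([591,9.5,10],0.04-np.pi/2,1)
```

```text
t 19.02 tcp [592.5   9.2  13.5] yaw -1.534 tilt [ 0.002 -0.    -1.   ] gap 3.1 q7 -0.92
total tool shift m [-0.0004  0.0015  0.0035] turn [-0.0021 -0.0003 -0.0029] rows 1
  row 0 [-0.0004  0.0015  0.0035] [-0.0021 -0.0003 -0.0029]
```

View pics/w16.png

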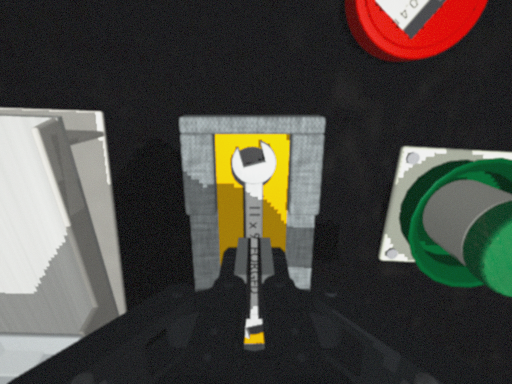

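Wrench_a is over its silhouette in the pocket (head at 253,162). Lowering and releasing.

Call:
jog_arm --deltas '[[[1,0,0.001,0.0025,0,0,0],[1,0,0,0,0,0,0],[0.6,0,0,0,0,0,0],[0.6,0,0,0,0,0,0],[0.6,0,0,0,0,0,0]]]'

```text
time: 19.43
tcp_pos: [590.7, 9.5, 10.1]
tcp_rot: [0.72, -0.694, 0.0, -0.0]
force: [0.2, -0.6, 0.3]
finger_gap: 34.0
```

Call:
jog_arm --deltas '[[[0.6,0,0,-0.01,0,0,0],[0.6,0,0,-0.03,0,0,0],[0.6,0,0,-0.04,0,0,0],[0,0,0,-0.04,0,0,0],[0,0,0,-0.02,0,0,0]]]'

```text
time: 19.85
tcp_pos: [592.2, 8.5, 154.8]
tcp_rot: [0.72, -0.694, 0.002, -0.002]
force: [0.5, 0.1, 0.2]
finger_gap: 57.3
```

Run:
```python
from meas import *
W=grab('wrist','w17')
plan([428.5,5.5,130],None,1)
sil(W,(190,60,320,300))
```

```text
t 19.9 tcp [593.8   8.4 157. ] yaw -1.535 tilt [ 0.009  0.    -1.   ] gap 64.2 q7 -1.05
total tool shift m [-0.0031  0.1655  0.0255] turn [0. 0. 0.] rows 1
  row 0 [-0.0031  0.1655  0.0255] [0. 0. 0.]
silhouette (array([642.8,  12.5]), 'L', np.float64(9.1), 'W', np.float64(7.3), 'ang', np.float64(-1.278))
pocket (array([588.8,   9.5]), 'L', np.float64(131.3), 'W', np.float64(38.8), 'ang', np.float64(0.037))
```

View pics/w17.png

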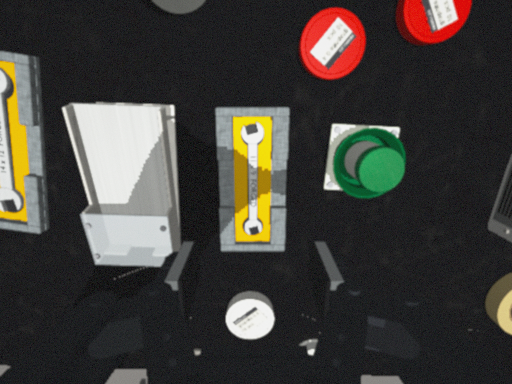

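Run:
```python
import cv2
a=cv2.imread('pics/w17.png')[95:275,55:190];cv2.imwrite('pics/w17c.png',cv2.resize(a,None,fx=4,fy=4,interpolation=cv2.INTER_CUBIC)[:720][:, :])
b=cv2.imread('pics/w17c.png');cv2.imwrite('pics/w17c.png',cv2.resize(b,None,fx=.8,fy=.8))
a=cv2.imread('pics/w6.png')[50:265,5:180];cv2.imwrite('pics/w6c.png',cv2.resize(a,None,fx=2.7,fy=2.7,interpolation=cv2.INTER_CUBIC))
```

```text
(no output)
```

View pics/w17c.png

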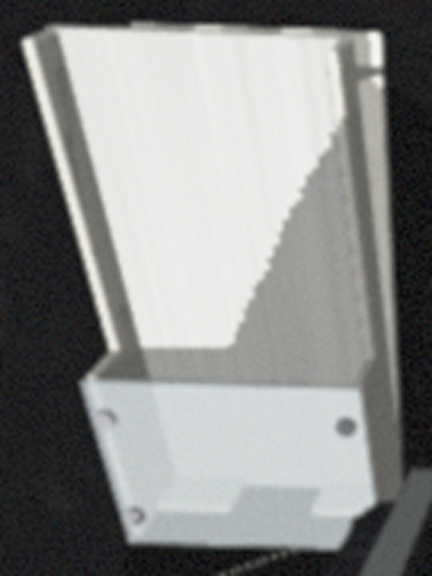

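View pics/w6c.png

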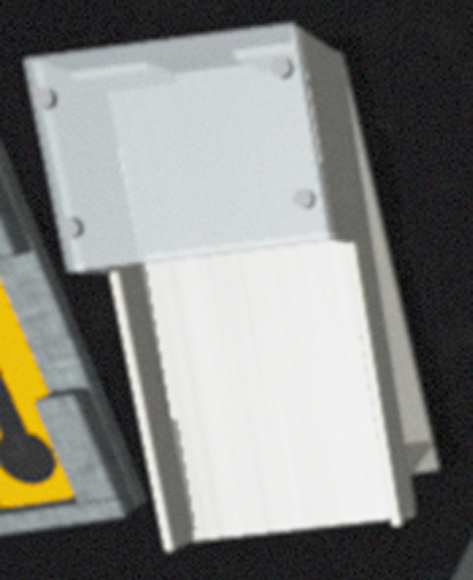

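Run:
```python
from meas import *
A=load('pics/w6.npy');B=load('pics/w17.npy')
f={"cov dn -y":((13.1,71.5),(160.6,266.3)),"cov dn +y":((114.3,58.1),(95.6,265.3)),"cov up -y":((30.9,150.7),(168.1,216.3)),"cov up +y":((127.2,140),(80.6,214.4)),"wall -y":((66.1,254.4),(165,107)),"wall +y":((153.9,244.4),(61.9,107.5))}
for k,(a,b) in f.items():
    X,e=tri((A,a),(B,b)); z=54 if 'cov' in k else 52
    print(k,np.round(X,1),round(e,1),np.round(plane(A,a,z),1),np.round(plane(B,b,z),1))
```

```text
cov dn -y [512.6  93.4  48.5] 2.1 [511.6  96.   54. ] [518.3  92.1  54. ]
cov dn +y [507.9 162.3  37.6] 1.1 [511.3 169.5  54. ] [517.2 152.5  54. ]
cov up -y [567.6  84.3  49.1] 0.7 [567.7  88.4  54. ] [568.9  82.6  54. ]
cov up +y [567.5 161.9  50.4] 1.3 [568.3 164.1  54. ] [567.9 159.3  54. ]
wall -y [661.5  82.1  48.3] 0.3 [659.9  85.   52. ] [661.4  80.9  52. ]
wall +y [658.7 163.1  51.8] 0.8 [659.4 163.5  52. ] [658.  162.5  52. ]
```

Call:
jog_arm --deltas '[[[0,0,0.03,0,0,0,0],[0,0,0.035,0,0,0,0.036],[0,0,0.035,0.01,0,0,0],[0,0,0.035,0.01,0,0,0],[0,0,0.03,0.01,0,0,0]]]'

```text
time: 20.32
tcp_pos: [422.9, 6.9, 119.6]
tcp_rot: [0.707, -0.707, -0.0, -0.0]
force: [0.2, -0.2, -0.1]
finger_gap: 85.2
```

Call:
jog_arm --deltas '[[[0,0,0,0,0,0,0],[0,0,0,0,0,0,0]]]'

```text
time: 20.48
tcp_pos: [423.6, 7.2, 119.6]
tcp_rot: [0.707, -0.707, -0.001, 0.0]
force: [0.8, -0.1, 0.1]
finger_gap: 85.0
```

Run:
```python
from meas import *
W=grab('wrist','w18');B=load('pics/w17.npy');W1=load('pics/w1.npy')
def t(im,roi):
    for st,c,m in blobs(im,(0,0,120),(180,60,255),500,roi):
        p=cv2.convexHull(cv2.findContours(m,cv2.RETR_EXTERNAL,cv2.CHAIN_APPROX_NONE)[0][0]);e=cv2.fitEllipse(p);print(st,np.round(e[0],1),np.round(e[1],1),np.round(plane(im,e[0],12),1),np.round(plane(im,e[0],18),1));
t(W,(150,100,360,330));t(B,(215,280,285,345));t(W1,(110,90,170,145))
plan([428.5,5.5,0],-np.pi/2,1)
```

```text
[ 222  153   65   64 3039] [253.9 184.6] [63.3 64.4] [429.4   6.7  12. ] [431.2   6.7  18. ]
[ 308  222   52  108 3338] [338.1 277.5] [ 59.7 119.8] [335.2 -75.4  12. ] [339.3 -73.4  18. ]
[ 151  274   55   56 2111] [176.8 309.9] [ 39.9 142.7] [296.8  84.7  12. ] [301.7  82.8  18. ]
[ 225  295   50   45 1638] [249.4 316.8] [45.1 49.2] [428.7   6.8  12. ] [433.8   6.9  18. ]
[ 121   97   40   41 1279] [140.3 117.1] [38.3 42.3] [428.8   5.6  12. ] [428.4   7.9  18. ]
t 20.53 tcp [425.8   7.2 120.2] yaw -1.57 tilt [ 0.001  0.001 -1.   ] gap 85.4 q7 -1.01
total tool shift m [ 0.0017 -0.0026  0.1202] turn [-0.0009  0.0007  0.0012] rows 1
  row 0 [ 0.0017 -0.0026  0.1202] [-0.0009  0.0007  0.0012]
```

View pics/w18.png

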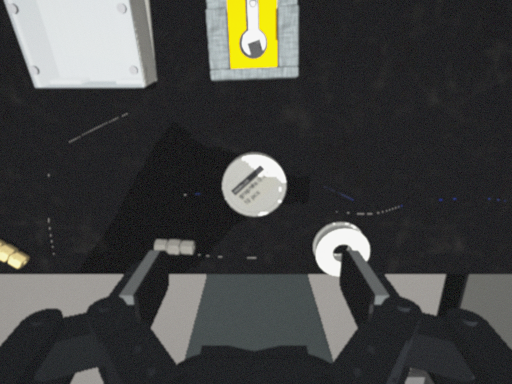

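The tin (254,185) is solid-lidded at about (429,6.6); the ring decoy at (342,248) stays clear. Descending to grip.

Call:
jog_arm --deltas '[[[0,0.0005,-0.0032,0.03,0,0,0],[0,0,0,0.035,0,0,0],[0,0,0,0.035,0,0,0],[0,0,0,0.015,0,0,0],[0,0,0,0.005,0,0,0]]]'

```text
time: 20.95
tcp_pos: [429.2, 6.2, -2.2]
tcp_rot: [0.707, -0.707, -0.0, 0.001]
force: [-0.2, -0.2, -0.6]
finger_gap: 85.2
```

Call:
jog_arm --deltas '[[[0.4,0,0,0,0,0,0],[0.6,0,0,0,0,0,0],[0.8,0,0,0,0,0,0],[0.8,0,0,0,0,0,0],[0.8,0,0,0,0,0,0]]]'

```text
time: 21.37
tcp_pos: [430.2, 6.4, 1.4]
tcp_rot: [0.708, -0.707, 0.001, -0.001]
force: [-1.4, -0.3, 8.7]
finger_gap: 51.1
```

Run:
```python
from meas import *
W=grab('wrist','w19');D=grab('side','d19')
plan([428.5,5.5,0],-np.pi/2,1)
u,v=proj(D,(429,6,10)).astype(int);a=cv2.imread("pics/d19.png")[v-40:v+40,u-50:u+50];cv2.imwrite("pics/d19c.png",cv2.resize(a,None,fx=6,fy=6,interpolation=cv2.INTER_CUBIC))
```

```text
t 21.47 tcp [430.2   6.4   1.4] yaw -1.569 tilt [ 0.004  0.    -1.   ] gap 51.4 q7 -0.75
total tool shift m [0.0009 0.0018 0.0014] turn [-0.0035  0.0003  0.0013] rows 1
  row 0 [0.0009 0.0018 0.0014] [-0.0035  0.0003  0.0013]
```

View pics/d19c.png

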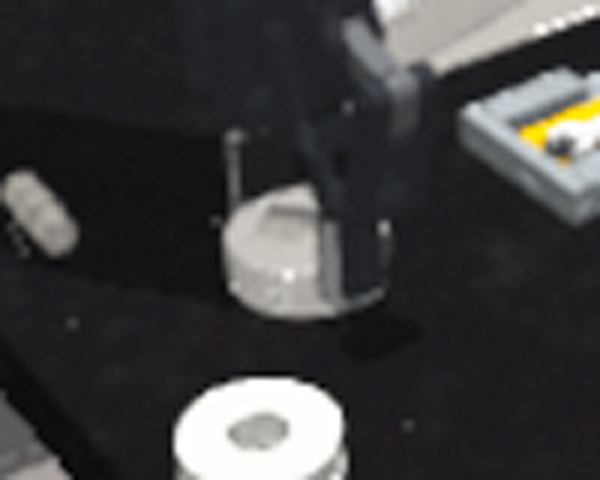

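Fingertips sit near the tin's base, too low to clear the chute walls. Regripping 5 mm higher.

Call:
jog_arm --deltas '[[[0.3,0,0,0,0,0,0],[0.3,0,0,0,0,0,0],[0.3,0,0.0005,-0.0055,0,0,0],[0.3,0,0,0,0,0,0],[0.6,0,0,0,0,0,0]]]'

```text
time: 21.88
tcp_pos: [428.6, 6.5, 6.1]
tcp_rot: [0.708, -0.707, 0.0, -0.001]
force: [-6.5, 2.1, 39.1]
finger_gap: 51.2
```

Call:
jog_arm --deltas '[[[0.8,0,0,0,0,0,0],[1,0,0,0,0,0,0],[1,0,0,0,0,0,0],[1,0,0,0,0,0,0],[1,0,0,0,0,0,0]]]'

```text
time: 22.3
tcp_pos: [428.6, 6.5, 6.4]
tcp_rot: [0.707, -0.707, -0.0, -0.001]
force: [-4.4, -0.1, 23.6]
finger_gap: 50.7
```

Run:
```python
from meas import *
W=grab('wrist','w20');D=grab('side','d20')
plan([428.5,5.5,0],-np.pi/2,1)
u,v=proj(D,(429,6,10)).astype(int);a=cv2.imread("pics/d20.png")[v-40:v+40,u-50:u+50];cv2.imwrite("pics/d20c.png",cv2.resize(a,None,fx=6,fy=6,interpolation=cv2.INTER_CUBIC))
```

```text
t 22.4 tcp [428.6   6.5   6.4] yaw -1.57 tilt [ 0.001  0.002 -1.   ] gap 50.5 q7 -0.76
total tool shift m [0.0011 0.0001 0.0064] turn [-0.0012  0.0016  0.001 ] rows 1
  row 0 [0.0011 0.0001 0.0064] [-0.0012  0.0016  0.001 ]
```

View pics/d20c.png

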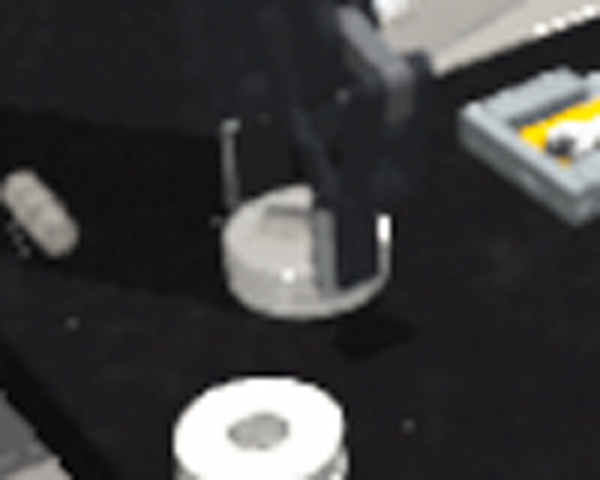

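Call:
jog_arm --deltas '[[[1,0,0,-0.01,0,0,0],[1,0,0,-0.03,0,0,0],[1,0,0,-0.035,0,0,0],[1,0,0,-0.03,0,0,0],[1,0,0,0,0,0,0]]]'

```text
time: 22.82
tcp_pos: [430.6, 6.3, 113.9]
tcp_rot: [0.707, -0.707, 0.002, -0.003]
force: [2.4, 0.2, -0.2]
finger_gap: 50.3
```

Call:
jog_arm --deltas '[[[1,-0.0116,-0.02,0,0,0,0],[1,-0.0175,-0.03,0,0,0,0],[1,-0.0175,-0.03,0,0,0,0],[1,-0.0175,-0.03,0,0,0,0],[1,-0.0175,-0.03,0,0,0,0]]]'

```text
time: 23.23
tcp_pos: [568.8, 89.6, 109.6]
tcp_rot: [0.708, -0.706, -0.0, 0.0]
force: [1.2, -0.5, -1.0]
finger_gap: 50.4
```

Call:
jog_arm --deltas '[[[1,-0.0175,-0.03,0,0,0,0],[1,-0.0116,-0.02,0,0,0,0],[1,0,0,0,0,0,0],[1,0,0,0,0,0,0]]]'

```text
time: 23.57
tcp_pos: [618.1, 117.8, 109.2]
tcp_rot: [0.708, -0.706, -0.0, 0.001]
force: [-0.2, -0.6, 0.1]
finger_gap: 50.5
```

Run:
```python
from meas import *
W=grab('wrist','w21');D=grab('side','d21');S=grab('scene','s21')
plan([627.3,122.8,51],-np.pi/2,1)
for n,im in [('d21',D),('s21',S)]:
    u,v=proj(im,(615,120,90)).astype(int);a=cv2.imread(f"pics/{n}.png")[max(v-50,0):v+60,u-70:u+60];cv2.imwrite(f"pics/{n}c.png",cv2.resize(a,None,fx=5,fy=5,interpolation=cv2.INTER_CUBIC))
```

```text
t 23.72 tcp [616.7 116.3 109.8] yaw -1.571 tilt [-0.002 -0.    -1.   ] gap 50.2 q7 -1.23
total tool shift m [-0.0065 -0.0107  0.0588] turn [ 0.0015 -0.0003 -0.0002] rows 1
  row 0 [-0.0065 -0.0107  0.0588] [ 0.0015 -0.0003 -0.0002]
```

View pics/w21.png

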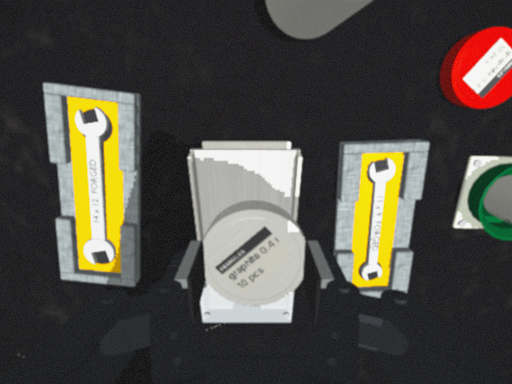

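View pics/d21c.png

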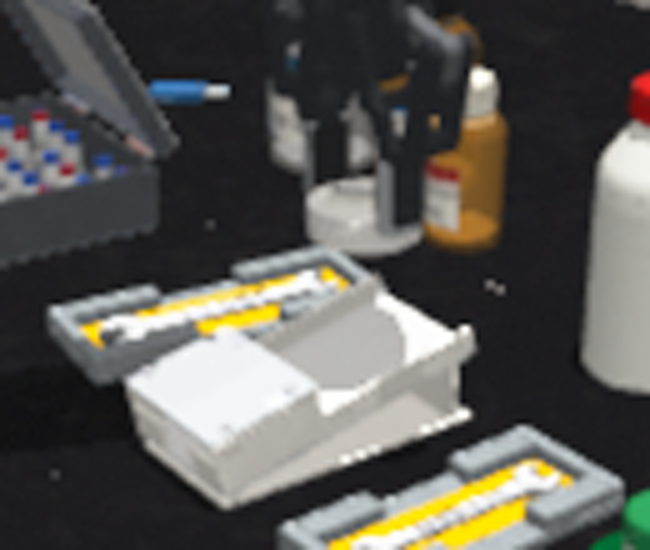

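View pics/s21c.png

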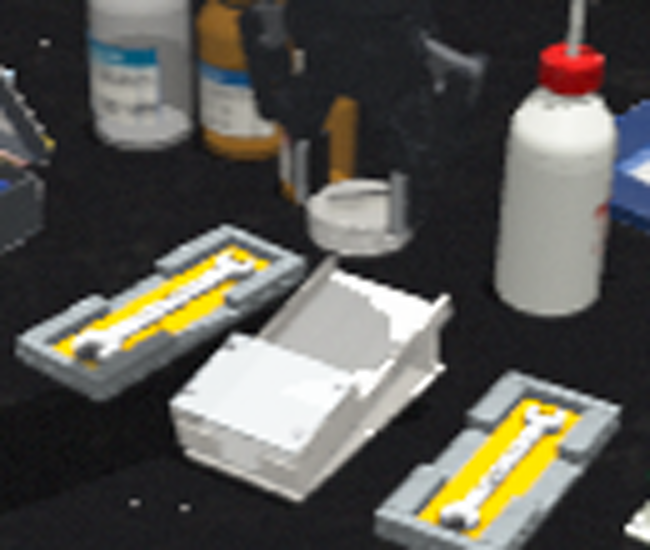

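Run:
```python
from meas import *
W=load('pics/w21.npy')
a,b=plane(W,(187.5,151),52),plane(W,(302,151.5),52);print(a,b,(a+b)/2,np.linalg.norm(a-b))
print("lid", plane(W,(253.5,252),109.8-6.4+18))
plan([627.3,122.8,52],-np.pi/2,1)
```

```text
[662.30015691 162.18863776  52.        ] [662.25784088  85.02804078  52.        ] [662.2789989  123.60833927  52.        ] 77.16060857536183
lid [624.80112516 117.63978006 121.4       ]
t 23.72 tcp [616.7 116.3 109.8] yaw -1.571 tilt [-0.002 -0.    -1.   ] gap 50.2 q7 -1.23
total tool shift m [-0.0065 -0.0107  0.0578] turn [ 0.0015 -0.0003 -0.0002] rows 1
  row 0 [-0.0065 -0.0107  0.0578] [ 0.0015 -0.0003 -0.0002]
```

Call:
jog_arm --deltas '[[[1,-0.0065,-0.0105,0.012,0,0,0],[1,0,0,0.02,0,0,0],[1,0,0,0.017,0,0,0],[1,0,0,0.006,0,0,0],[1,0,0,0,0,0,0]]]'

```text
time: 24.13
tcp_pos: [626.4, 123.2, 53.4]
tcp_rot: [0.707, -0.707, -0.001, 0.002]
force: [0.7, 0.5, -0.5]
finger_gap: 50.2
```

Call:
jog_arm --deltas '[[[1,0,0,0,0,0,0],[1,0,0,0,0,0,0]]]'

```text
time: 24.3
tcp_pos: [628.9, 123.4, 56.1]
tcp_rot: [0.707, -0.707, 0.0, -0.0]
force: [0.3, 0.3, 0.3]
finger_gap: 50.6
```

Run:
```python
from meas import *
D=grab('side','d22');S=grab('scene','s22')
plan([627.5,123,53],-np.pi/2,1)
o=[]
for n,im in [('d22',D),('s22',S)]:
    u,v=proj(im,(610,120,50)).astype(int);a=cv2.imread(f"pics/{n}.png")[v-35:v+35,u-45:u+45];o.append(cv2.resize(a,(396,308),interpolation=cv2.INTER_CUBIC))
cv2.imwrite("pics/ds22.png",np.hstack(o))
```

```text
t 24.4 tcp [629.1 123.8  56.2] yaw -1.57 tilt [ 0.002  0.    -1.   ] gap 50.3 q7 -1.21
total tool shift m [0.0008 0.0016 0.0032] turn [-0.0015  0.0002  0.0011] rows 1
  row 0 [0.0008 0.0016 0.0032] [-0.0015  0.0002  0.0011]
```

View pics/ds22.png

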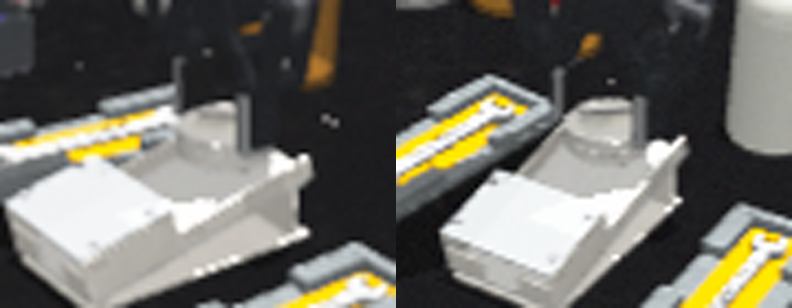

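Tin is above the chute, uphill of the cover, between the walls. Lowering 2.5 mm and releasing.

Call:
jog_arm --deltas '[[[1,0.0005,0.0015,0.0025,0,0,0],[1,0,0,0,0,0,0],[0,0,0,0,0,0,0],[0,0,0,0,0,0,0],[0,0,0,0,0,0,0]]]'

```text
time: 24.82
tcp_pos: [627.1, 123.4, 52.8]
tcp_rot: [0.708, -0.707, 0.0, -0.0]
force: [-0.2, 0.6, 0.8]
finger_gap: 83.8
```

Call:
jog_arm --deltas '[[[0,0,0,0,0,0,0],[0,0,0,-0.02,0,0,0],[0,0,0,-0.04,0,0,0],[0,0,0,-0.04,0,0,0],[0,0,0,-0.04,0,0,0]]]'

```text
time: 25.23
tcp_pos: [626.6, 123.1, 194.1]
tcp_rot: [0.707, -0.707, -0.0, 0.001]
force: [1.8, 1.0, 0.8]
finger_gap: 85.5
```

Call:
jog_arm --deltas '[[[0,0,0,0,0,0,0],[0,0,0,0,0,0,0]]]'

```text
time: 25.4
tcp_pos: [628.6, 123.4, 195.3]
tcp_rot: [0.708, -0.707, 0.001, -0.002]
force: [-0.6, -0.2, -0.5]
finger_gap: 85.7
```

Run:
```python
from meas import *
D=grab('side','d23');S=grab('scene','s23');W=grab('wrist','w23')
plan([627.5,123,53],-np.pi/2,1)
o=[]
for n,im in [('d23',D),('s23',S)]:
    u,v=proj(im,(590,80,20)).astype(int);a=cv2.imread(f"pics/{n}.png")[v-55:v+55,u-70:u+70];o.append(cv2.resize(a,(392,308),interpolation=cv2.INTER_CUBIC))
cv2.imwrite("pics/ds23.png",np.hstack(o))
```

```text
t 25.55 tcp [626.1 123.7 191.4] yaw -1.569 tilt [-0.002 -0.    -1.   ] gap 85.6 q7 -1.3
total tool shift m [ 0.0007 -0.0017  0.1384] turn [ 0.0022 -0.0001  0.0015] rows 1
  row 0 [ 0.0007 -0.0017  0.1384] [ 0.0022 -0.0001  0.0015]
```

View pics/ds23.png

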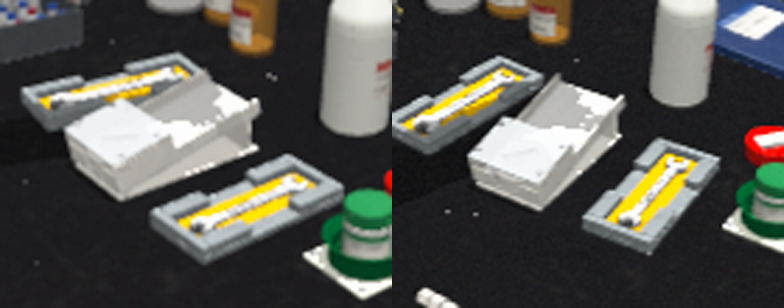

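View pics/w23.png

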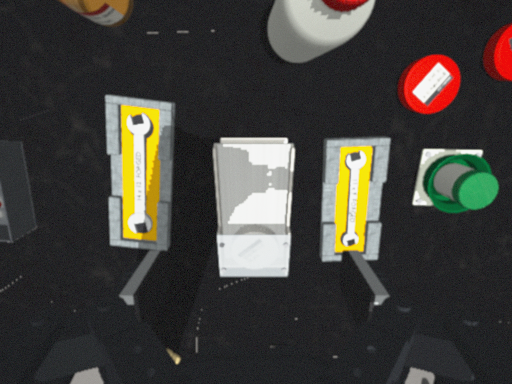

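Run:
```python
from meas import *
W=load('pics/w23.npy');D=load('pics/d23.npy');S=load('pics/s23.npy')
a=cv2.cvtColor(W["color"][130:285,205:300],cv2.COLOR_RGB2GRAY)
a=cv2.createCLAHE(4,(4,4)).apply(a);a=cv2.resize(a,None,fx=3.8,fy=3.8,interpolation=cv2.INTER_CUBIC)
# overlay expected tin circle
a=cv2.cvtColor(a,cv2.COLOR_GRAY2BGR)
cv2.imwrite('pics/w23c.png',a)
c=np.array([585.4-49,123.2])
print("expected lid centre px",(proj(W,(c[0]+1,c[1],26-.213*49+18))-[205,130])*3.8)
for st,cc,m in blobs(W,(55,60,20),(90,255,255),200): print(st,cc)
# wrenches: ends in W: mask white-ish inside cradle
wrench(W,(118,108,156,242),11,(0,0,120)); wrench(W,(333,145,375,252),11,(0,0,120))
```

```text
expected lid centre px [184.6285487  463.71560402]
[ 424  154   76   60 2892] [463.87240664 184.85096819]
wrench len 139.4 ctr [619.7 251.4] ang -0.116 px [139. 172.]
wrench len 90.4 ctr [611.4  31.6] ang -0.031 px [337. 170.]
wrench len 114.4 ctr [591.8   9.9] ang 0.033 px [353. 196.]
wrench len 77.7 ctr [605.9 -11.1] ang 0.072 px [371. 198.]
wrench len 37.9 ctr [545.  -17.1] ang 0.089 px [370. 238.]
```

View pics/w23c.png

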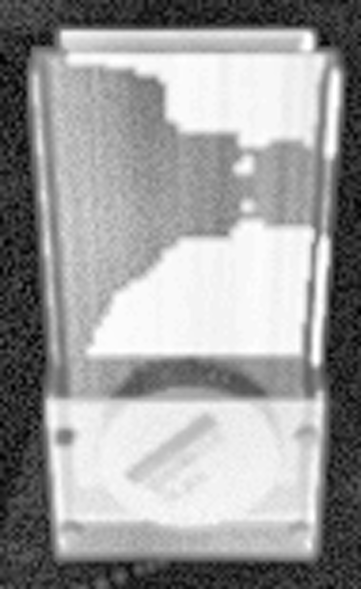

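Run:
```python
from meas import *
W=load('pics/w23.npy');D=load('pics/d23.npy');S=load('pics/s23.npy')
# tin from picture
p=(205+188/3.8,130+457/3.8);print("tin lid",plane(W,p,33.6),"expected ~",585.4-49,123.2)
# jar lid: brighter green blobs
o=[]
for n,im in [("S",S),("D",D)]:
    u,v=proj(im,(617,-97,40)).astype(int)
    a=im["color"][v-25:v+30,u-25:u+30];o.append(cv2.resize(a,None,fx=7,fy=7,interpolation=cv2.INTER_CUBIC)[:,:,::-1])
    print(n,"expected lid top ctr in crop",(proj(im,(617,-97,54))-[u-25,v-25])*7,"expected bottom-of-lid",(proj(im,(617,-97,41))-[u-25,v-25])*7)
cv2.imwrite("pics/jar23.png",np.hstack(o))
print("W expected lid",proj(W,(617,-97,54)))
```

```text
tin lid [539.67768209 122.2003705   33.6       ] expected ~ 536.4 123.2
S expected lid top ctr in crop [186.17163305 147.12898994] expected bottom-of-lid [182.03703048 176.69719066]
D expected lid top ctr in crop [177.98938295 135.43064654] expected bottom-of-lid [175.29877387 173.0783302 ]
W expected lid [476.60483837 191.26757293]
```

View pics/jar23.png

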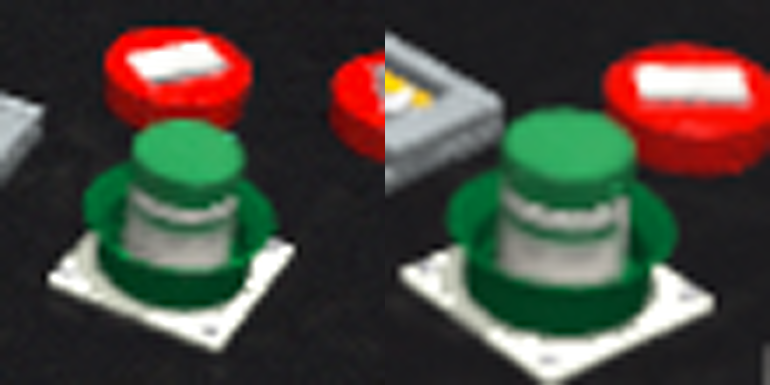

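Everything is in place and the arm is clear. Signing off.

```bash
python3 -c "
from bench import ticket
print(ticket.sign_off())"
```

```text
the job is handed in; nothing more can be done
None
```

I put all four items in their places and handed the job in at about 25.6 s of the 106 s limit. The sign-off gave no verdict.

| Item | Where it is | Offset found in the last check |
|---|---|---|
| Long wrench (wrench_b) | long cradle | about 1–2 mm from centre, in line with the pocket |
| Short wrench (wrench_a) | short cradle | about 2–3 mm from centre, in line with the pocket |
| Jar | green cup, upright | lid about 1 px from where it should appear in both outer views |
| Tin | under the clear cover at the stop, lid up | about 3 mm along and 1 mm across |

All of these are within the limits and close to the roughly 2 mm camera calibration. The arm was clear of everything, about 190 mm up with the gripper open.

These did not go smoothly or did not agree:
- **Tin grip:** The first grip was too low to clear the chute walls, so I gripped it again about 5 mm higher. During that the wrist force reached 39 N, against the 120 N limit.
- **Finger opening:** It read smaller than the wrench shafts (8 mm on the 12 mm shaft and 3 mm on the 10 mm one). The pictures showed both wrenches held flat by the fingertips.
- **Lid position in the gripper:** The wrist camera put the jar and tin lids 4–8 mm off the gripper's own position. I relied mainly on the positions measured before gripping.
- **Measuring bug:** A sign error in my own script briefly gave a wrong centre for wrench_b. I found and fixed it before reaching for the wrench.

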